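# Load the die plate on the sloped engraving rest

### The job

Take the steel plate with the raised panel out of the wooden rack, lay it flat on the bench with the panel up and let go, then take it again another way and load it on the narrow sloped rest panel still up: pressed down flat on the bed, centred across it, its lower end home against the low stop lip and its upper end holding back the sprung plunger. Let go and leave it clamped there. Leave the two other blanks in the rack and do not disturb the other things on the bench.

Things in the scene. Friction and masses are not known exactly. Their poses are not given: they have to be found in the camera images.
- die: loose steel die plate, 0.5 kg: slab 90 (own x) x 12 (y -6..+6) x 60 mm (z 0..60); on its +y face a raised panel 44 (x) x 36 (z 12..48) x 4 mm proud (y 6..10). Starts standing on a long edge in any of the three rack slots, panel to the rack's +y. Origin: middle of that lower edge, mid thickness. The other two blanks have no panel
- die_mid (a point): centre of the die plate's slab (own z = 30 mm), axes as the die plate
- rack: fixed wooden rack, 120 (x) x 158 (y) x 20 mm high, three slots along its x at y = -50, 0, +50 mm, each 14 mm wide and 10 mm deep (slot floor at z = 10 mm). Origin: centre of its underside
- bed: fixed sloped rail, 34 mm wide, rising away from the robot at 0.42 rad. x runs up-slope, y across, z normal to its top. Origin: on the top surface, mid width, at the stop lip's inner face, 85 mm above the bench. Lip: x -10..0, 34 wide, 6 mm high. Bed clear from x 0 to 104 mm; then the plunger housing, x 104..134, 34 wide, 26 mm above the bed
- plunger_face (a point): centre of the flat round face of the sprung plunger (diameter 16 mm, 9 mm above the bed, looking down the slope). Free, it stands at bed x = 84 mm; axes as the bed. The head is 8 mm long
- plunger (a joint): plunger travel up the slope, 0 free to 0.010 m fully pressed; 7 N to start it, about 12 N fully pressed; a 90 mm plate home against the lip holds it at 0.006
- rest: fixed stand under the bed: base 160 (x) x 90 (y) x 12 mm high with two posts 22 mm wide under the rail; the bed's lip is at x = -60 mm. Origin: centre of its underside, x points up-slope
- blank_long: bystander: plain steel blank 100 x 12 x 45 mm high standing in a rack slot; origin middle of its lower edge
- blank_short: bystander: plain steel blank 62 x 12 x 52 mm high standing in a rack slot; origin middle of its lower edge
- can: bystander: open green can of gravers with orange handles, 66 mm diameter, 130 mm high; origin centre of its underside
- jar: bystander: jar, 56 mm diameter, 60 mm high; origin centre of its underside
- hammer: bystander: hammer lying on the bench
- graver: bystander: screwdriver-like graver 160 mm long lying on the bench
- brush: bystander: brush lying on the bench
- parallel: bystander: dark steel bar 100 (x) x 22 (y) x 30 mm high lying on the bench near the robot; origin centre of its underside
Not all that is in view belongs to the job. Leave any green or pink look-alike of the die alone.

How it is judged:
By the outcome, as a careful person would: the job done as asked, in the order asked, and still so for the second after the job is handed in, with the robot touching nothing.
It also fails if it takes over 72 s, if anything falls off the work surface, if the arm or the gripper's body presses on something with over 40 N, if the wrist force passes 120 N, or if a joint passes its speed limit or range.

### The arm

A 6-joint arm with a two-finger parallel gripper is mounted at the origin on the work surface. World frame = base frame: x ahead of the robot, y to its left, z up, the work surface at z = 0. Lengths are in mm, angles in rad, forces in N, time in s.
With the tool pointing down it reaches from about 350 to 875 mm from the base axis. Payload 4.2 kg.
Tool frame: the origin (TCP) lies midway between the tips of the shut fingers; the grasp point (between the pads) lies 19 mm behind it (arm.tcp_to_grasp is the distance from the TCP to the grasp point, in mm); z points along the fingers, y is the line along which they close (so a half turn about z gives the same grasp; the last joint's range is limited). The gripper opens to 85 mm and grips with 20 to 120 N. Pads are 22 mm wide; open, the fingers measure 114 mm over their backs; the gripper's body (76 mm by 85 mm) begins 54 mm behind the grasp point. The pads swing forward as they close: fully open they stand 13 mm farther back than shut.
Start: joints at [1.573, 0.385, 0.008, 0, -1.194, -0.259], TCP at [158.71, 604.492, 197.312] pointing down, gripper open.
Joint ranges: [-3.14, 3.14], [-1.21, 2.06], [-1.07, 1.41], [-3.16, 2.05], [-2.99, -0.16], [-3.1, 3.1]. Speed limits (rad/s): [2.79, 2.79, 3.14, 3.14, 3.14, 3.14].

### API

Orientations are given as a unit quaternion [x, y, z, w].
In Python, from bench import arm, get_image gives the robot as it stands.
- The arm moves only by the tool drive_tool, never from a script. Its argument "deltas" is a list of rows, each a list of 2 entries, a list of its own where there are three numbers: the shift along the tool's x, y, z in cm, then the turn, a rotation vector about the tool's x, y, z in degrees. In form: [[[x, y, z], [ax, ay, az]], ...]. A call has 1 to 12 rows; each row shifts and turns the commanded pose from where the row before left it, along the tool's axes as they then stand; what a row does not reach is not made up. A row lasts 1/10 s, in which the tool goes at most 50 mm and 8.59 degrees, less where a joint would pass 70% of its speed; a pose out of reach is approached as far as the arm can. A call with a gripper value outside its range is refused whole. "claw" is the finger opening in cm, from 0 to 8.54, set as the call begins (left out, the last holds). The fingers move at their own pace and stop on an object; the grip force is fixed at half the most. Time passes only in rows, so rows that do not move let the fingers close. It gives the time, the measured TCP pose, the force, the opening and the grip force at its end, in the units of the state.
- arm.read_state(): the state, without advancing time (a new reading comes with each control period).
- get_image(name): name is "scene" or "top" or "wrist"; returns a dict with "img" (480x640x3 uint8, red, green, blue), "fx", "fy", "cx", "cy" (pixels), "eye" and "orientation" of the camera in the world; the wrist camera has in their place "mount" (4x4, takes a point from camera to tool coordinates, whose origin is the TCP and whose axes are the flange's). Camera axes: x right, y down, z forward; pixel columns grow to the right and rows downward; lengths in mm; the calibration is good to about 2 mm. A picture is of the moment at which its call begins: read the wrist's pose just before it. There is no depth.
- arm.job_done(): hands the job in; it is judged then, once.
The state is a dict: "clock": time; "joints": joint angles; "joint_vel": joint speeds; "joint_efforts": joint torques, N m; "position": TCP position; "ee_rot": TCP orientation; "contact_force": force on the tool from outside, world axes, zero at the start; "wrist_torque": the same for the moment, N m; "gripper_width": finger opening in mm; "grasp_force": force on a finger pad.
Only numpy, scipy, OpenCV 4.12 (cv2) and the standard library are available. Lean on these libraries where they do the work, as an engineer would, in place of code of your own. Each camera call takes 0.05 s, during which the arm holds its last target. There are 200 camera calls.

## Working session

There is one attempt and no reset: what is moved stays moved. The work goes in short steps, Python scripts to look and compute and a tool call to move; the robot and the scene stay as the last step left them, time stands still between calls to the robot, and variables do not carry over. Pictures are saved under pics/ and viewed, at most 10 in all, crops included, and the job is handed in when it is done.

Besides the shell and the picture viewer there is one more tool, called after "Call:" in YAML: its name, and indented under it one key for each argument. drive_tool: Moves the arm, as the interface text tells. Its arguments: {"type":"object","properties":{"deltas":{"type":"array"},"claw":{"type":"number"}},"required":["deltas"]}

```bash
mkdir -p pics; cat > h.py <<'E'
import numpy as np,cv2
from bench import arm,get_image
from scipy.spatial.transform import Rotation as R
def grab(name):
    st=arm.read_state(); d=get_image(name); d['st']=st; return d
def cam(d):
    if 'mount' in d:
        M=np.array(d['mount']); Rt=R.from_quat(d['st']['ee_rot']).as_matrix(); p=np.array(d['st']['position'])
        return p+Rt@M[:3,3], Rt@M[:3,:3]
    o=np.array(d['orientation']); 
    return np.array(d['eye'],float),(R.from_quat(o).as_matrix() if o.size==4 else o)
def ray(d,u,v):
    e,C=cam(d); r=C@np.array([(u-d['cx'])/d['fx'],(v-d['cy'])/d['fy'],1]); return e,r/np.linalg.norm(r)
def onz(d,u,v,z):
    e,r=ray(d,u,v); return e+r*(z-e[2])/r[2]
def proj(d,P):
    e,C=cam(d); q=C.T@(np.array(P,float)-e); return d['fx']*q[0]/q[2]+d['cx'],d['fy']*q[1]/q[2]+d['cy']
def save(d,n,box=None,s=1):
    im=d['img'][...,::-1]
    if box: im=im[box[1]:box[3],box[0]:box[2]]
    cv2.imwrite('pics/'+n,cv2.resize(im,None,fx=s,fy=s,interpolation=cv2.INTER_CUBIC))
E
python3 - <<'E'
from h import *
import pickle
D={n:grab(n) for n in('scene','top','wrist')}
pickle.dump(D,open('d0.pkl','wb'))
for n,d in D.items(): save(d,n+'0.png'); print(n,cam(d),d['fx'],d['cx'],d['cy'])
print(arm.read_state())
E
```

```text
scene (array([1089.40335256, -220.93845806,  685.9955105 ]), array([[ 0.43373243,  0.6059113 , -0.66689405],
       [ 0.90099986, -0.29878625,  0.31452507],
       [-0.00868448, -0.73729118, -0.67551928]])) 440.01845139007145 321.31731684834534 241.76911646474517
top (array([ 378.59186873,   54.25147207, 1070.96887825]), array([[-0.02879177, -0.9867761 ,  0.15951166],
       [-0.99957893,  0.02784722, -0.00815415],
       [ 0.00360436, -0.15967927, -0.98716237]])) 441.6671579998435 317.37123846065714 235.87532847163382
wrist (array([236.61954589, 584.95663321, 372.95400648]), array([[-0.25437747, -0.91812615, -0.30386918],
       [-0.96710117,  0.24237934,  0.07725017],
       [ 0.00272621,  0.31352294, -0.94957671]])) 383.8297709496741 317.8305855216167 239.05275667950414
{'clock': 0.15, 'joints': array([ 1.57260702e+00,  3.85395540e-01,  6.94511211e-03, -3.58590655e-04,
       -1.19398311e+00, -2.58576383e-01]), 'joint_vel': array([-0.00144094, -0.0034506 ,  0.00383029,  0.00204644,  0.00100334,
       -0.00076312]), 'joint_efforts': array([ 3.18376033e-04, -3.92679262e+01,  1.88581860e+01,  4.18859303e+00,
       -3.42818050e-03,  3.09110497e-07]), 'position': array([158.59592733, 604.03706399, 196.46461118]), 'ee_rot': array([ 9.91761423e-01, -1.28095987e-01, -5.89753547e-05,  8.33315257e-04]), 'contact_force': array([0.57187624, 0.30446729, 0.27380875]), 'wrist_torque': array([ 0.00355343, -0.03912269,  0.00426974]), 'grasp_force': 0.0, 'gripper_width': 85.51668031893766}
```

View pics/scene0.png

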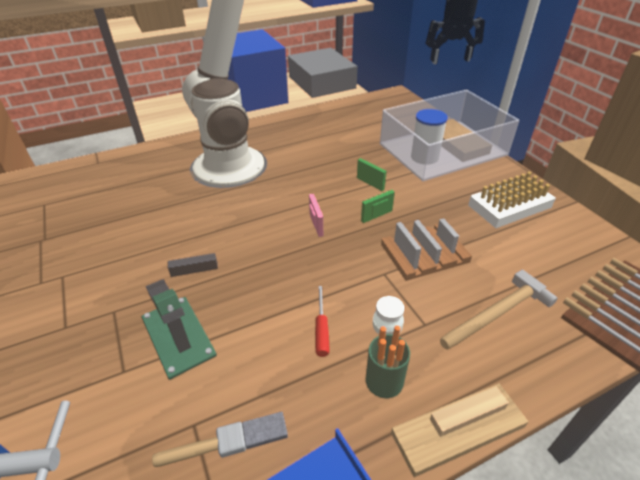

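View pics/top0.png

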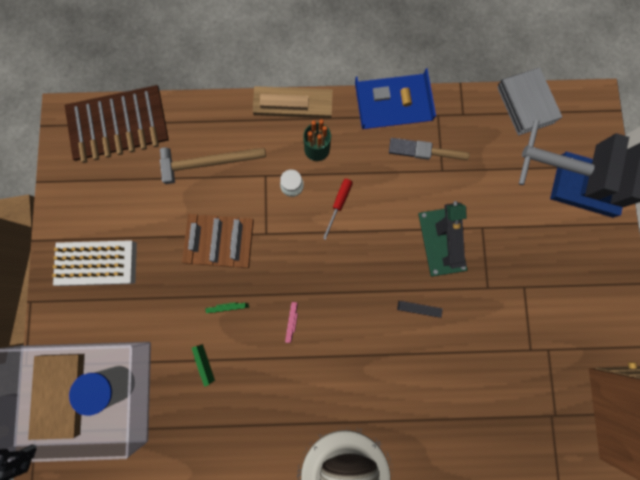

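The scene view shows the rack at about (425,248) holding three steel plates, with the sloped rest on its green base at (175,325). The top view puts the rack at (220,241), the plates at x=193, 214 and 235, and the rest at (443,240). The green and pink look-alikes lie outside the rack. Next I'll enlarge the rack and the rest.

```bash
python3 - <<'E'
from h import *
import pickle
D=pickle.load(open('d0.pkl','rb'))
def c(n,x,y,w,h,W,H): return cv2.resize(D[n]['img'][y:y+h,x:x+w,::-1],(W,H),interpolation=cv2.INTER_CUBIC)
a=np.hstack([c('scene',380,205,100,75,400,300),c('top',180,205,80,60,400,300)])
b=np.hstack([c('scene',135,275,100,100,300,300),c('top',410,190,70,100,210,300),c('wrist',0,0,640,480,290,300)])
cv2.imwrite('pics/c1.png',np.vstack([a,b]))
E
```

```text
(no output)
```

View pics/c1.png

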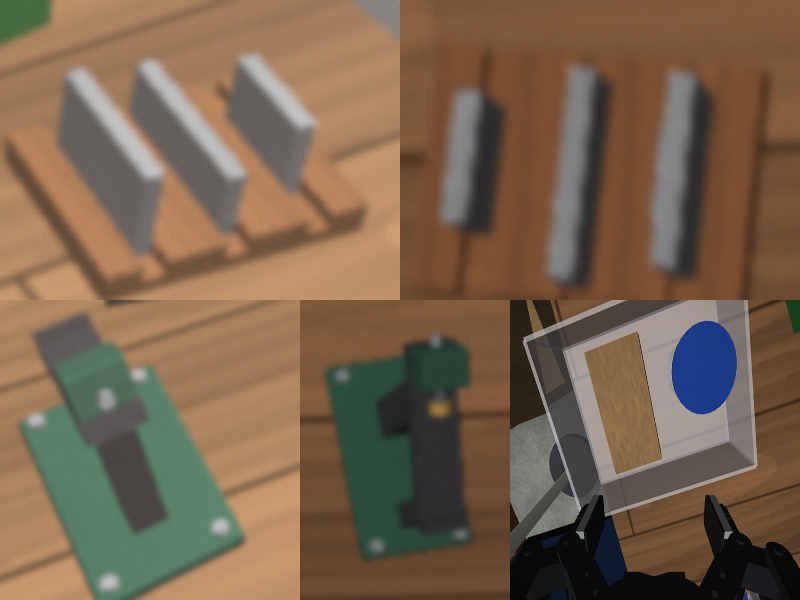

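The rack holds three plates: the short one at (193,236), the longest but low one at (214,240), and the tallest one, about 90 mm long, at (235,240). The last fits the die. Its +y face is hidden from both fixed cameras, so I'll confirm it from the wrist. First, rough positions.

```bash
python3 - <<'E'
from h import *
import pickle
D=pickle.load(open('d0.pkl','rb'))
t=D['top'];s=D['scene'];np.set_printoptions(precision=1,suppress=True)
# top view crop scale 5 : px=180+u/5, v=205+v/5
for nm,u,v,z in[('A',683,72,70),('B',668,268,70),('M1',583,68,55),('M2',562,280,55),('S1',466,92,62),('S2',453,222,62)]:
    print(nm,onz(t,180+(u-400)/5,205+v/5,z))
for nm,u,v in[('rackTL',188,216),('rackTR',253,219),('rackBR',248,266),('rackBL',184,263)]: print(nm,onz(t,u,v,20))
for nm,u,v in[('TL',420,213),('TR',458,203),('BR',468,271),('BL',431,276)]: print('base',nm,onz(t,u,v,12))
for nm,u,v in[('can',317,150),('jar',291,183),('grav',325,238),('gravend',348,181),('pink1',295,302),('pink2',289,342),('par',420,309),('bin',148,343)]: print(nm,onz(t,u,v,30))
w=D['wrist']; print(w['mount'])
E
```

```text
A [584.1 231.2  70. ]
B [493.4 238.   70. ]
M1 [590.4 280.7  55. ]
M2 [490.9 289.6  55. ]
S1 [579.1 333.3  62. ]
S2 [518.4 338.3  62. ]
rackTL [606.1 357.8  20. ]
rackTR [594.2 200.4  20. ]
rackBR [480.4 212.9  20. ]
rackBL [491.9 365.3  20. ]
base TL [ 599.4 -207.6   12. ]
base TR [ 621.9 -302.9   12. ]
base BR [ 454.1 -313.5   12. ]
base BL [ 444.7 -223.8   12. ]
can [761.2  40.4  30. ]
jar [678.9 106.1  30. ]
grav [541.2  27.6  30. ]
gravend [680.1 -32.9  30. ]
pink1 [392.2 102.3  30. ]
pink2 [301.7 117.9  30. ]
par [ 367.7 -188.1   30. ]
bin [308.9 441.3  30. ]
[[  -0.    -0.9   -0.3   80.3]
 [   1.    -0.     0.    -1.1]
 [  -0.    -0.3    0.9 -176.6]
 [   0.     0.     0.     1. ]]
```

Plate lengths come out at 91 (die), 100 and 61 mm, matching the description. I'll write a small planner and go to a look-pose beside the rack.

```bash
cat >> h.py <<'E'
def tool(zdir,ydir):
    z=np.array(zdir,float);z/=np.linalg.norm(z);y=np.array(ydir,float);y-=z*(y@z);y/=np.linalg.norm(y)
    return R.from_matrix(np.column_stack([np.cross(y,z),y,z]))
def plan(p1,R1,n,rv=None,p0=None,R0=None):
    """print n rows from the measured pose to p1,R1 (rv: forced tool-frame rotation vector, deg), rounded with carry"""
    st=arm.read_state(); p=np.array(st['position'] if p0 is None else p0,float); q=R.from_quat(st['ee_rot']) if R0 is None else R0
    a,qa=p.copy(),q; tot=(qa.inv()*R1).as_rotvec() if rv is None else np.radians(rv)
    rows=[]
    for i in range(1,n+1):
        s=i/n; tp=a+(np.array(p1)-a)*s; tq=qa*R.from_rotvec(tot*s)
        d=np.round(q.inv().apply(tp-p)/10,1 if n>4 else 2); r=np.round(np.degrees((q.inv()*tq).as_rotvec()),1)
        rows.append([d.tolist(),r.tolist()]); p=p+q.apply(d*10); q=q*R.from_rotvec(np.radians(r))
    print('end err',np.round(p-np.array(p1),2),np.round(np.degrees((q.inv()*R1).as_rotvec()),2))
    for k in range(0,n,12): print(str([[[x+0.0 for x in b] for b in c] for c in rows[k:k+12]]).replace(' ',''))
    return p,q
E
python3 - <<'E'
from h import *
a=np.radians(85.7)
plan([500,320,215],tool([0,0,-1],[np.cos(a),np.sin(a),0]),21,rv=[0,0,169.6])
E
```

```text
end err [-0.49  0.16 -0.18] [-0.09 -0.01 -0.02]
[[[1.9,0.9,-0.1],[0.0,0.0,8.1]],[[2.0,0.6,-0.1],[0.0,0.0,8.1]],[[2.1,0.3,-0.1],[0.0,0.0,8.0]],[[2.1,0.1,0.0],[0.0,0.0,8.1]],[[2.1,-0.3,-0.1],[0.0,0.0,8.1]],[[2.1,-0.6,-0.1],[0.0,0.0,8.1]],[[1.9,-0.8,-0.1],[0.0,0.0,8.0]],[[1.8,-1.1,-0.1],[0.0,0.0,8.1]],[[1.6,-1.4,-0.1],[0.0,0.0,8.1]],[[1.5,-1.5,-0.1],[0.0,0.0,8.1]],[[1.2,-1.8,-0.1],[0.0,0.0,8.0]],[[0.9,-1.9,0.0],[0.0,0.0,8.1]]]
[[[0.7,-2.0,-0.1],[0.0,0.0,8.1]],[[0.3,-2.1,-0.1],[0.0,0.0,8.1]],[[0.1,-2.1,-0.1],[0.0,0.0,8.0]],[[-0.2,-2.1,-0.1],[0.0,0.0,8.1]],[[-0.5,-2.0,-0.1],[0.0,0.0,8.1]],[[-0.8,-2.0,-0.1],[0.0,0.0,8.1]],[[-1.1,-1.8,0.0],[0.0,0.0,8.0]],[[-1.3,-1.7,-0.1],[0.0,0.0,8.1]],[[-1.5,-1.4,-0.1],[0.0,0.0,8.1]]]
```

Call:
drive_tool:
  deltas:
    - [[1.9,0.9,-0.1],[0,0,8.1]]
    - [[2.0,0.6,-0.1],[0,0,8.1]]
    - [[2.1,0.3,-0.1],[0,0,8.0]]
    - [[2.1,0.1,0],[0,0,8.1]]
    - [[2.1,-0.3,-0.1],[0,0,8.1]]
    - [[2.1,-0.6,-0.1],[0,0,8.1]]
    - [[1.9,-0.8,-0.1],[0,0,8.0]]
    - [[1.8,-1.1,-0.1],[0,0,8.1]]
    - [[1.6,-1.4,-0.1],[0,0,8.1]]
    - [[1.5,-1.5,-0.1],[0,0,8.1]]
    - [[1.2,-1.8,-0.1],[0,0,8.0]]
    - [[0.9,-1.9,0],[0,0,8.1]]

```text
clock: 1.35
position: [354.5, 441.3, 207.2]
ee_rot: [-0.56, 0.829, -0.0, -0.0]
contact_force: [0.3, 0.3, 0.3]
gripper_width: 85.4
grasp_force: 0.0
```

Call:
drive_tool:
  deltas:
    - [[0.7,-2.0,-0.1],[0,0,8.1]]
    - [[0.3,-2.1,-0.1],[0,0,8.1]]
    - [[0.1,-2.1,-0.1],[0,0,8.0]]
    - [[-0.2,-2.1,-0.1],[0,0,8.1]]
    - [[-0.5,-2.0,-0.1],[0,0,8.1]]
    - [[-0.8,-2.0,-0.1],[0,0,8.1]]
    - [[-1.1,-1.8,0],[0,0,8.0]]
    - [[-1.3,-1.7,-0.1],[0,0,8.1]]
    - [[-1.5,-1.4,-0.1],[0,0,8.1]]
    - [[0,0,0],[0,0,0]]
    - [[0,0,0],[0,0,0]]

```text
clock: 2.45
position: [499.5, 320.3, 214.9]
ee_rot: [0.037, 0.999, -0.0, -0.0]
contact_force: [-0.3, 0.8, -0.2]
gripper_width: 85.4
grasp_force: 0.0
```

```bash
python3 - <<'E'
from h import *
import pickle
d=grab('wrist'); pickle.dump(d,open('w1.pkl','wb')); save(d,'w1.png'); print(d['st']['position'],d['st']['ee_rot'],d['st']['joints'],[proj(d,p) for p in([538.7,234.6,70],[538.7,250,40])])
E
```

```text
[499.53160167 320.32825554 214.85600779] [ 3.72056784e-02  9.99307533e-01 -1.89302594e-04 -3.94553103e-04] [ 8.42645847e-01  3.19946729e-01 -4.41825164e-02 -3.92477029e-04
 -1.20746174e+00 -2.48773109e+00] [(np.float64(225.0382706497606), np.float64(260.1959696734588)), (np.float64(247.87305947674224), np.float64(247.82764284993476))]
```

View pics/w1.png

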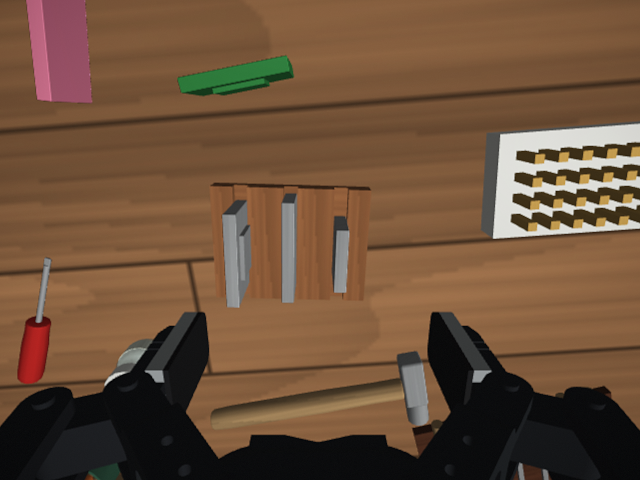

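The wrist view shows three plates in the rack: left at (235,255), middle at (289,250) and right at (341,255). Only the left one has a raised panel, at (244,252) on its +y side. Now an enlarged crop to confirm this and to get exact corners.

```bash
python3 - <<'E'
from h import *
import pickle
d=pickle.load(open('w1.pkl','rb')); save(d,'c2.png',(205,175,305,315),4)
E
```

```text
(no output)
```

View pics/c2.png

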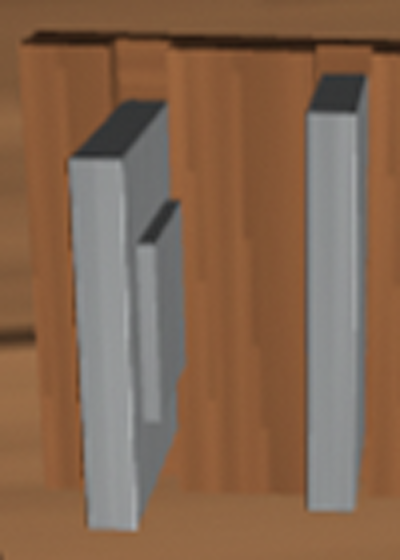

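The crop confirms it: the panel is clear on the left plate at crop (160,320), on its +y side, and the middle blank is plain. The die's top face corners in the crop are (70,157), (123,157), (138,529) and (89,527).

```bash
python3 - <<'E'
from h import *
import pickle
d=pickle.load(open('w1.pkl','rb'))
P=np.array([onz(d,205+u/4-.4,175+v/4-.4,70) for u,v in[(70,157),(123,157),(138,529),(89,527)]]);print(P.round(1),P.mean(0))
v=(P[3]+P[2]-P[0]-P[1])/2; print(np.linalg.norm(v),np.linalg.norm(P[1]-P[0]),np.degrees(np.arctan2(v[1],v[0])))
th=np.arctan2(v[1],v[0])
c=P.mean(0)
Rg=tool([0,0,-1],[-np.sin(th),np.cos(th),0])
p,q=plan([c[0],c[1],110],Rg,6)
plan([c[0],c[1],31],Rg,6,p0=p,R0=q)
E
```

```text
[[496.  238.5  70. ]
 [496.8 249.9  70. ]
 [586.1 240.7  70. ]
 [584.8 229.3  70. ]] [540.92047231 239.61939234  70.        ]
89.55192719876888 11.445157593147718 -5.889918201838559
end err [ 0.45  0.09 -0.03] [-0.02 -0.04 -0.03]
[[[-0.8,-1.3,1.7],[0.0,0.0,0.3]],[[-0.8,-1.3,1.8],[0.0,0.0,0.3]],[[-0.8,-1.3,1.7],[0.0,0.0,0.2]],[[-0.8,-1.3,1.8],[0.0,0.0,0.3]],[[-0.8,-1.2,1.7],[0.0,0.0,0.3]],[[-0.9,-1.3,1.8],[0.0,0.0,0.3]]]
end err [ 0.4   0.06 -0.03] [-0.02 -0.04 -0.03]
[[[0.0,0.0,1.3],[0.0,0.0,0.0]],[[0.0,0.0,1.3],[0.0,0.0,0.0]],[[0.0,0.0,1.3],[0.0,0.0,0.0]],[[0.0,0.0,1.4],[0.0,0.0,0.0]],[[0.0,0.0,1.3],[0.0,0.0,0.0]],[[0.0,0.0,1.3],[0.0,0.0,0.0]]]
```

Call:
drive_tool:
  deltas:
    - [[-0.8,-1.3,1.7],[0,0,0.3]]
    - [[-0.8,-1.3,1.8],[0,0,0.3]]
    - [[-0.8,-1.3,1.7],[0,0,0.2]]
    - [[-0.8,-1.3,1.8],[0,0,0.3]]
    - [[-0.8,-1.2,1.7],[0,0,0.3]]
    - [[-0.9,-1.3,1.8],[0,0,0.3]]
    - [[0,0,0],[0,0,0]]
    - [[0,0,0],[0,0,0]]
  claw: 4.4

```text
clock: 3.3
position: [541.5, 240.1, 110.4]
ee_rot: [0.052, 0.999, -0.0, -0.0]
contact_force: [-0.0, 1.0, -0.4]
gripper_width: 44.0
grasp_force: 0.0
```

```bash
python3 - <<'E'
from h import *
import pickle
d=grab('wrist'); pickle.dump(d,open('w2.pkl','wb')); print(d['st']['position'],d['st']['gripper_width'])
t=np.radians(-5.9);c=np.array([540.9,239.6,70])
for x in(-45,45): print(proj(d,c+[x*np.cos(t),x*np.sin(t),0]))
save(d,'w2.png')
E
```

```text
[541.49989929 240.14694484 110.40973268] 44.02619426225466
(np.float64(315.04886205338073), np.float64(177.67953390106476))
(np.float64(315.4721047526744), np.float64(318.45726919845424))
```

View pics/w2.png

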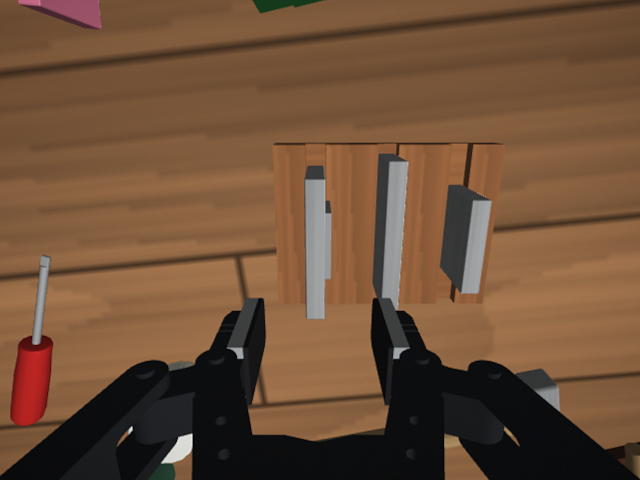

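The plate's top edge runs (316,179)–(316,318), as predicted and midway between the fingers. I'll go down, grip and lift.

Call:
drive_tool:
  deltas:
    - [[0,0.2,1.5],[0,0,0]]
    - [[0,0,1.5],[0,0,0]]
    - [[0,0,1.5],[0,0,0]]
    - [[0,0,1.5],[0,0,0]]
    - [[0,0,1.0],[0,0,0]]
    - [[0,0,0],[0,0,0]]
    - [[0,0,0],[0,0,0]]
  claw: 4.4

```text
clock: 4.05
position: [542.4, 242.4, 41.1]
ee_rot: [0.052, 0.999, 0.0, 0.001]
contact_force: [0.1, 1.1, 0.5]
gripper_width: 44.1
grasp_force: 0.0
```

Call:
drive_tool:
  deltas:
    - [[0,0,0],[0,0,0]]
    - [[0,0,0],[0,0,0]]
    - [[0,0,0],[0,0,0]]
    - [[0,0,0],[0,0,0]]
    - [[0,0,0],[0,0,0]]
    - [[0,0,0],[0,0,0]]
    - [[0,0,0],[0,0,0]]
    - [[0,0,0],[0,0,0]]
  claw: 1.0

```text
clock: 4.85
position: [541.9, 241.6, 40.3]
ee_rot: [0.052, 0.999, -0.0, -0.0]
contact_force: [0.0, -0.2, -0.4]
gripper_width: 9.9
grasp_force: 0.0
```

```bash
python3 - <<'E'
from h import *
d=grab('wrist');s=grab('scene')
a=np.hstack([cv2.resize(d['img'],(400,300)),cv2.resize(s['img'][150:300,340:540],(400,300))])
cv2.imwrite('pics/w3.png',a[...,::-1]); print(d['st'])
E
```

```text
{'clock': 4.85, 'joints': array([ 6.92024321e-01,  4.85382544e-01, -2.67163570e-01, -1.53316900e-05,
       -8.18389909e-01, -2.36778914e+00]), 'joint_vel': array([ 2.22315250e-03, -2.57499220e-04,  2.37777691e-03, -8.36304554e-05,
        1.65934004e-03,  1.34848754e-03]), 'joint_efforts': array([-3.06587972e-03, -4.01108229e+01,  1.48073593e+01,  3.29004429e+00,
       -8.75129135e-04, -6.50647493e-06]), 'position': array([541.91646886, 241.57105504,  40.25021601]), 'ee_rot': array([ 5.24653864e-02,  9.98622741e-01, -4.32140286e-05, -5.51593602e-05]), 'contact_force': array([ 0.03902059, -0.1952848 , -0.3638819 ]), 'wrist_torque': array([-0.03163025,  0.00992023,  0.01760385]), 'grasp_force': 0.0, 'gripper_width': 9.911753261575345}
```

View pics/w3.png

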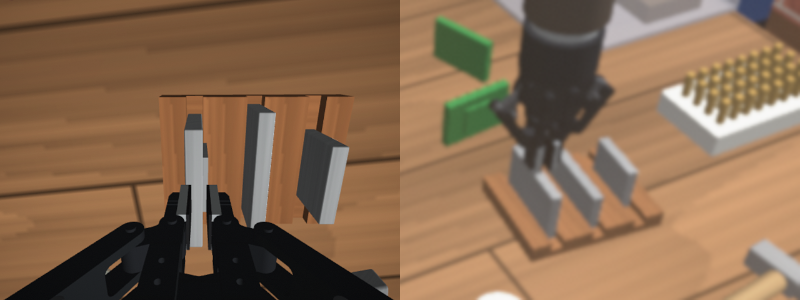

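The fingers straddle the plate, but the width reads 9.9 mm with no force. I'll close further and look at the reading.

Call:
drive_tool:
  deltas:
    - [[0,0,0],[0,0,0]]
    - [[0,0,0],[0,0,0]]
    - [[0,0,0],[0,0,0]]
    - [[0,0,0],[0,0,0]]
  claw: 0

```text
clock: 5.35
position: [541.9, 241.6, 40.3]
ee_rot: [0.052, 0.999, 0.0, 0.0]
contact_force: [0.2, -0.0, -0.1]
gripper_width: 0.2
grasp_force: 0.0
```

```bash
python3 - <<'E'
from h import *
d=grab('wrist');s=grab('scene');t=grab('top');T=d['st']['position']
for n,c in(('w',d),('s',s),('t',t)):
    print(n,[tuple(np.round(proj(c,T+[0,0,h]),0)) for h in(0,19,100)], [tuple(np.round(proj(c,p),0)) for p in([496.4,244.2,70],[585.5,235,70],[585.5,235,10])])
def put(im,c):
    im=im[...,::-1].copy()
    for h in (0,19): 
        u,v=proj(c,T+[0,0,h]); cv2.circle(im,(int(u),int(v)),2,(0,0,255) if h==0 else (0,255,255),-1)
    return im
a=np.hstack([cv2.resize(put(d['img'],d)[150:390,200:440],(400,400),interpolation=2),cv2.resize(put(s['img'],s)[190:290,375:475],(400,400),interpolation=2)])
cv2.imwrite('pics/w4.png',a)
E
```

```text
w [(np.float64(316.0), np.float64(281.0)), (np.float64(316.0), np.float64(299.0)), (np.float64(314.0), np.float64(445.0))] [(np.float64(310.0), np.float64(207.0)), (np.float64(311.0), np.float64(394.0)), (np.float64(313.0), np.float64(326.0))]
s [(np.float64(407.0), np.float64(245.0)), (np.float64(408.0), np.float64(238.0)), (np.float64(413.0), np.float64(208.0))] [(np.float64(398.0), np.float64(222.0)), (np.float64(418.0), np.float64(248.0)), (np.float64(414.0), np.float64(268.0))]
t [(np.float64(234.0), np.float64(240.0)), (np.float64(233.0), np.float64(238.0)), (np.float64(226.0), np.float64(232.0))] [(np.float64(231.0), np.float64(257.0)), (np.float64(235.0), np.float64(219.0)), (np.float64(239.0), np.float64(224.0))]
```

View pics/w4.png

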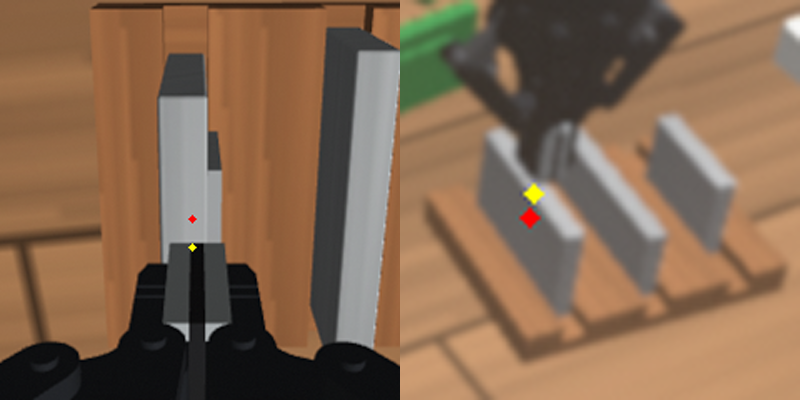

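The yellow dot is 19 mm behind the reported TCP. The real fingertips end near or above it in both views, so they stood just over the plate. I'll check the tool constants and measure the tip offset.

```bash
python3 - <<'E'
from h import *
print([(a,getattr(arm,a) if not callable(getattr(arm,a)) else 'fn') for a in dir(arm) if a[0]!='_'])
d=grab('wrist');T=d['st']['position'];Rt=R.from_quat(d['st']['ee_rot'])
for h in(0,20,25,30,35,40,45): print(h,[np.round(proj(d,T+Rt.apply([x,0,-h])),0) for x in(11,0)])
E
```

```text
[('IKError', 'fn'), ('job_done', 'fn'), ('read_state', 'fn'), ('tcp_to_grasp', 18.700000000000003)]
0 [array([316., 261.]), array([316., 281.])]
20 [array([316., 277.]), array([316., 300.])]
25 [array([316., 282.]), array([316., 305.])]
30 [array([315., 287.]), array([315., 310.])]
35 [array([315., 292.]), array([315., 316.])]
40 [array([315., 298.]), array([315., 323.])]
45 [array([315., 304.]), array([315., 329.])]
```

Call:
drive_tool:
  deltas:
    - [[0,0,0],[0,0,0]]
    - [[0,0,0],[0,0,0]]
    - [[0,0,0],[0,0,0]]
    - [[0,0,0],[0,0,0]]
    - [[0,0,0.7],[0,0,0]]
    - [[0,0,0.8],[0,0,0]]
    - [[0,0,0.8],[0,0,0]]
    - [[0,0,0.7],[0,0,0]]
    - [[0,0,0],[0,0,0]]
  claw: 4.4

```text
clock: 6.45
position: [541.0, 240.9, 8.6]
ee_rot: [0.053, 0.999, -0.001, -0.001]
contact_force: [-0.6, -0.2, 0.0]
gripper_width: 43.9
grasp_force: 0.0
```

Call:
drive_tool:
  deltas:
    - [[0,0,0],[0,0,0]]
    - [[0,0,0],[0,0,0]]
    - [[0,0,0],[0,0,0]]
    - [[0,0,0],[0,0,0]]
    - [[0,0,0],[0,0,0]]
    - [[0,0,0],[0,0,0]]
  claw: 0.5

```text
clock: 7.05
position: [542.1, 241.5, 10.8]
ee_rot: [0.052, 0.999, -0.0, 0.0]
contact_force: [0.2, -2.4, 2.8]
gripper_width: 14.3
grasp_force: 60.8
```

```bash
python3 - <<'E'
from h import *
s=grab('scene');d=grab('wrist');t=grab('top')
im=np.hstack([cv2.resize(d['img'][150:390,200:440],(400,400),interpolation=2),cv2.resize(s['img'][190:290,375:475],(400,400),interpolation=2)])
cv2.imwrite('pics/w5.png',im[...,::-1])
E
```

```text
(no output)
```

View pics/w5.png

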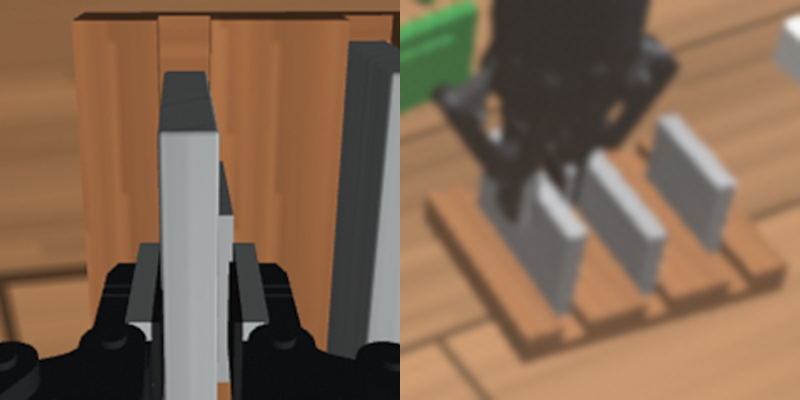

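The grip is good: the pads hold the panel on one side and the slab face on the other, at the plate's mid-length. Now I'll measure the real fingertip height from the scene pixel (404,245), then plan the lift and turn.

```bash
python3 - <<'E'
from h import *
s=grab('scene');e,r=ray(s,403.7,245.5)
t=np.radians(-5.9);n=np.array([-np.sin(t),np.cos(t),0]);P0=np.array([540.9,239.6,0])-n*10
k=((P0-e)@n)/(r@n);print(e+k*r)
st=arm.read_state();print(st['joints'],st['wrist_torque'])
R1=tool([0,0,-1],[-1,0,0]); p=st['position'];
q0=R.from_quat(st['ee_rot'])
a,b=plan([p[0],p[1],105],q0,6)
plan([460,-70,140],R1,14,p0=a,R0=b)
E
```

```text
[545.95378026 229.02448869  46.27262394]
[ 6.91875683e-01  5.23782729e-01 -2.92603091e-01  5.01879609e-04
 -7.54243802e-01 -2.36774520e+00] [-0.8385816   0.06104874  0.01079984]
end err [-0.03  0.01 -0.23] [0. 0. 0.]
[[[0.0,0.0,-1.6],[0.0,0.0,0.0]],[[0.0,0.0,-1.5],[0.0,0.0,0.0]],[[0.0,0.0,-1.6],[0.0,0.0,0.0]],[[0.0,0.0,-1.6],[0.0,0.0,0.0]],[[0.0,0.0,-1.6],[0.0,0.0,0.0]],[[0.0,0.0,-1.5],[0.0,0.0,0.0]]]
end err [ 0.02 -0.5  -0.21] [-0.02 -0.01  0.  ]
[[[0.4,-2.3,-0.3],[0.0,0.0,-6.9]],[[0.6,-2.2,-0.2],[0.0,0.0,-6.8]],[[0.8,-2.1,-0.3],[0.0,0.0,-6.9]],[[1.2,-2.0,-0.2],[0.0,0.0,-6.8]],[[1.3,-1.9,-0.3],[0.0,0.0,-6.9]],[[1.6,-1.7,-0.2],[0.0,0.0,-6.8]],[[1.8,-1.4,-0.3],[0.0,0.0,-6.9]],[[1.9,-1.3,-0.2],[0.0,0.0,-6.9]],[[2.1,-1.0,-0.3],[0.0,0.0,-6.8]],[[2.1,-0.8,-0.2],[0.0,0.0,-6.9]],[[2.3,-0.5,-0.3],[0.0,0.0,-6.8]],[[2.3,-0.2,-0.2],[0.0,0.0,-6.9]]]
[[[2.3,0.0,-0.3],[0.0,0.0,-6.8]],[[2.3,0.3,-0.2],[0.0,0.0,-6.9]]]
```

The real tips are about 35 mm behind the reported TCP along the tool, and the TCP coincides with the die's lower edge. I'll use that from here on. Lift and turn.

Call:
drive_tool:
  deltas:
    - [[0,0,-1.0],[0,0,0]]
    - [[0,0,-1.5],[0,0,0]]
    - [[0,0,-1.7],[0,0,0]]
    - [[0,0,-1.7],[0,0,0]]
    - [[0,0,-1.7],[0,0,0]]
    - [[0,0,-1.8],[0,0,0]]

```text
clock: 7.85
position: [540.6, 241.6, 103.6]
ee_rot: [0.053, 0.999, -0.0, -0.001]
contact_force: [0.9, 0.6, -5.4]
gripper_width: 14.7
grasp_force: 59.8
```

Call:
drive_tool:
  deltas:
    - [[0.4,-2.3,-0.3],[0,0,-6.9]]
    - [[0.6,-2.2,-0.2],[0,0,-6.8]]
    - [[0.8,-2.1,-0.3],[0,0,-6.9]]
    - [[1.2,-2.0,-0.2],[0,0,-6.8]]
    - [[1.3,-1.9,-0.3],[0,0,-6.9]]
    - [[1.6,-1.7,-0.2],[0,0,-6.8]]
    - [[1.8,-1.4,-0.3],[0,0,-6.9]]
    - [[1.9,-1.3,-0.2],[0,0,-6.9]]
    - [[2.1,-1.0,-0.3],[0,0,-6.8]]
    - [[2.1,-0.8,-0.2],[0,0,-6.9]]
    - [[2.3,-0.5,-0.3],[0,0,-6.8]]
    - [[2.3,-0.2,-0.2],[0,0,-6.9]]

```text
clock: 9.05
position: [469.8, -25.9, 133.7]
ee_rot: [-0.619, 0.785, 0.001, -0.0]
contact_force: [0.1, -0.2, -4.5]
gripper_width: 14.5
grasp_force: 59.9
```

Call:
drive_tool:
  deltas:
    - [[2.3,0,-0.3],[0,0,-6.8]]
    - [[2.3,0.3,-0.2],[0,0,-6.9]]
    - [[0,0,0],[0,0,0]]
    - [[0,0,0],[-7.5,0,0]]
    - [[0,0,0],[-7.5,0,0]]
    - [[0,0,0],[-7.5,0,0]]
    - [[0,0,0],[-7.5,0,0]]
    - [[0,0,0],[-7.5,0,0]]
    - [[0,0,0],[-7.5,0,0]]
    - [[0,0,0],[-7.5,0,0]]
    - [[0,0,0],[-7.5,0,0]]
    - [[0,0,0],[0,0,0]]

```text
clock: 10.25
position: [460.1, -68.8, 131.5]
ee_rot: [-0.61, 0.612, 0.357, -0.356]
contact_force: [-2.2, 0.4, -6.1]
gripper_width: 14.2
grasp_force: 60.4
```

```bash
python3 - <<'E'
from h import *
st=arm.read_state();print(st);Rt=R.from_quat(st['ee_rot']);print(Rt.as_matrix().round(3))
a=np.radians(30)
p,q=plan([410,-70,25],tool([-np.cos(a),0,-np.sin(a)],[-np.sin(a),0,np.cos(a)]),7)
E
```

```text
{'clock': 10.25, 'joints': array([ 0.12014153,  0.79519037,  0.17216714, -0.11701518, -1.99772862,
       -0.1092617 ]), 'joint_vel': array([ 0.00029391, -0.12350392, -0.03575536,  0.02168441,  0.0328318 ,
        0.00496989]), 'joint_efforts': array([-3.48946285e-01, -5.90603471e+01,  1.76801795e+01,  4.83609617e+00,
       -3.63174587e+00, -2.70176433e-04]), 'position': array([460.05410931, -68.8150796 , 131.4652132 ]), 'ee_rot': array([-0.61012581,  0.6115748 ,  0.3565629 , -0.35578878]), 'contact_force': array([-2.16684552,  0.3525509 , -6.11113063]), 'wrist_torque': array([ 0.0067907 , -3.18850733, -0.13213825]), 'grasp_force': 60.447398509131745, 'gripper_width': 14.211195136190575}
[[-0.002 -0.493 -0.87 ]
 [-1.     0.001  0.002]
 [ 0.     0.87  -0.493]]
end err [ 0.4   0.25 -0.18] [-0.01  0.01  0.03]
[[[0.0,-1.0,1.4],[0.1,0.0,0.0]],[[0.0,-0.9,1.3],[0.0,0.0,0.0]],[[0.1,-1.0,1.4],[0.1,0.0,0.0]],[[0.0,-1.0,1.4],[0.1,0.1,0.0]],[[0.0,-0.9,1.4],[0.1,0.0,-0.1]],[[0.0,-1.0,1.3],[0.0,0.0,0.0]],[[0.0,-1.0,1.4],[0.1,0.0,0.0]]]
```

Call:
drive_tool:
  deltas:
    - [[0,-1.0,1.4],[0,0,0]]
    - [[0,-0.9,1.3],[0,0,0]]
    - [[0,-1.0,1.4],[0,0,0]]
    - [[0,-1.0,1.4],[0,0,0]]
    - [[0,-0.9,1.4],[0,0,0]]
    - [[0,-1.0,1.3],[0,0,0]]
    - [[0,-0.9,1.2],[0,0,0]]
    - [[0,0,0],[0,0,0]]
    - [[0,0,0],[0,0,0]]

```text
clock: 11.15
position: [413.0, -70.1, 34.9]
ee_rot: [0.613, -0.613, -0.352, 0.352]
contact_force: [-0.1, -0.1, -4.0]
gripper_width: 14.3
grasp_force: 60.5
```

```bash
python3 - <<'E'
from h import *
st=arm.read_state();p=st['position'];Rt=R.from_quat(st['ee_rot']);print(p,st['contact_force'],st['wrist_torque'])
print(Rt.as_matrix().round(3))
s=grab('scene');t=grab('top')
# predicted die corners (die x = ? along tool x; y=-2 ; z=-tool z)
for n,c in(('s',s),('t',t)):
    print(n,[np.round(proj(c,p+Rt.apply([x,y,z])),0) for x in(-45,45) for y in(4,) for z in(0,-60)])
    img=c['img'].astype(int); pts=np.array([proj(c,p+Rt.apply([x,4,z])) for x in(-45,45) for z in(0,-60)]); 
    x0,y0=pts.min(0).astype(int)-25;x1,y1=pts.max(0).astype(int)+25
    m=(img.max(2)-img.min(2)<22)&(img.mean(2)>95); sub=m[y0:y1,x0:x1].astype(np.uint8)
    n_,l,stt,ce=cv2.connectedComponentsWithStats(sub)
    for i in range(1,n_):
        if stt[i,4]>30:
            cn,_=cv2.findContours((l==i).astype(np.uint8),0,1); print(stt[i],cv2.approxPolyDP(cn[0],2.5,True).reshape(-1,2)+[x0,y0])
E
```

```text
[412.99069843 -70.10574573  34.91946371] [-0.1122115  -0.09000661 -4.02338478] [ 0.01958576 -2.93394362  0.03214467]
[[ 0.    -0.504 -0.864]
 [-1.     0.    -0.001]
 [ 0.     0.864 -0.504]]
s [array([269., 245.]), array([277., 250.]), array([229., 258.]), array([235., 264.])]
[51 14 10 16 80] [[257 234]
 [263 249]
 [263 240]]
[ 27  32  23  17 234] [[251 253]
 [231 261]
 [237 268]
 [251 265]]
[ 0 34 12  7 56] [[215 258]
 [213 254]
 [204 256]
 [204 260]]
[ 63  38  35  31 786] [[301 261]
 [293 258]
 [276 267]
 [267 288]
 [291 288]
 [301 280]]
t [array([350., 292.]), array([350., 269.]), array([388., 291.]), array([389., 268.])]
[   0    0   44   64 2528] [[324 242]
 [324 305]
 [366 298]
 [367 277]
 [360 242]]
[ 53  26  13  23 217] [[388 268]
 [378 269]
 [378 290]
 [387 289]]
```

Both views match the prediction, so the die is at 30° with the panel up. Lower it to near contact.

Call:
drive_tool:
  deltas:
    - [[0,-0.7,0.4],[0,0,0]]
    - [[0,-0.7,0.4],[0,0,0]]
    - [[0,-0.5,0.3],[0,0,0]]
    - [[0,-0.2,0.1],[0,0,0]]
    - [[0,0,0],[0,0,0]]
    - [[0,0,0],[0,0,0]]

```text
clock: 11.85
position: [412.1, -70.4, 10.0]
ee_rot: [-0.612, 0.612, 0.354, -0.354]
contact_force: [-0.1, 0.3, -4.7]
gripper_width: 14.0
grasp_force: 60.6
```

Call:
drive_tool:
  deltas:
    - [[0,-0.1,0.05],[0,0,0]]
    - [[0,-0.1,0.05],[0,0,0]]
    - [[0,-0.1,0.05],[0,0,0]]
    - [[0,0,0],[0,0,0]]

```text
clock: 12.25
position: [412.4, -70.4, 8.0]
ee_rot: [0.612, -0.612, -0.354, 0.354]
contact_force: [2.2, 1.8, 1.6]
gripper_width: 14.4
grasp_force: 61.6
```

Contact felt. Tilt 5° flatter, open slightly and draw the fingers out from under it.

Call:
drive_tool:
  deltas:
    - [[0,0.05,0],[-2.5,0,0]]
    - [[0,0,0],[-2.5,0,0]]
    - [[0,0,0],[0,0,0]]
    - [[0,0,0],[0,0,0]]

```text
clock: 12.65
position: [412.4, -70.6, 8.2]
ee_rot: [0.596, -0.596, -0.38, 0.38]
contact_force: [3.2, 0.8, 3.8]
gripper_width: 14.2
grasp_force: 62.2
```

Call:
drive_tool:
  deltas:
    - [[0,0,0],[0,0,0]]
    - [[0,0,0],[0,0,0]]
    - [[0,0,0],[0,0,0]]
  claw: 2.2

```text
clock: 12.95
position: [412.0, -70.4, 7.0]
ee_rot: [-0.596, 0.597, 0.38, -0.38]
contact_force: [2.2, 0.3, -0.6]
gripper_width: 22.0
grasp_force: 1.0
```

Call:
drive_tool:
  deltas:
    - [[0,-0.2,-0.8],[0,0,0]]
    - [[0,-0.7,-1.6],[0,0,0]]
    - [[0,-0.8,-2.0],[0,0,0]]
    - [[0,-0.4,-2.0],[0,0,0]]
    - [[0,0,-2.0],[0,0,0]]
    - [[0,0,-2.0],[0,0,0]]
    - [[0,0,-2.0],[0,0,0]]

```text
clock: 13.65
position: [533.5, -70.6, 41.4]
ee_rot: [-0.596, 0.596, 0.381, -0.381]
contact_force: [0.8, 0.1, -0.1]
gripper_width: 22.2
grasp_force: 0.0
```

```bash
python3 - <<'E'
from h import *
st=arm.read_state();print(st['position'],st['contact_force'],st['joints'])
for n in('top','scene'):
    c=grab(n); img=c['img'].astype(int); u,v=np.array(proj(c,[442,-70,12])).astype(int); x0,y0=u-45,v-45
    m=(img.max(2)-img.min(2)<25)&(img.mean(2)>90); sub=m[y0:y0+90,x0:x0+90].astype(np.uint8)
    n_,l,stt,ce=cv2.connectedComponentsWithStats(sub)
    for i in range(1,n_):
        if stt[i,4]>40:
            cn,_=cv2.findContours((l==i).astype(np.uint8),0,1); q=cv2.approxPolyDP(cn[0],2.5,True).reshape(-1,2)+[x0,y0]
            print(n,stt[i],q.tolist(),np.round([onz(c,*a,12)[:2] for a in q],0).tolist())
E
```

```text
[533.51957961 -70.59325515  41.38275059] [ 0.75962209  0.07081636 -0.138586  ] [ 0.10630787  1.05052749  0.42704824 -0.11074073 -2.07950534 -0.09918643]
top [  0   0  39  25 878] [[321, 233], [321, 257], [358, 252], [358, 233]] [[557.0, 36.0], [498.0, 38.0], [508.0, -51.0], [554.0, -53.0]]
top [ 27  32  39  27 962] [[385, 265], [349, 266], [350, 290], [386, 289]] [[474.0, -115.0], [474.0, -28.0], [417.0, -28.0], [417.0, -114.0]]
scene [ 23  33  49  34 997] [[271, 257], [233, 270], [242, 290], [281, 276]] [[420.0, -27.0], [421.0, -114.0], [483.0, -114.0], [482.0, -29.0]]
scene [ 72  57  12  22 116] [[287, 281], [282, 284], [291, 302], [291, 287], [287, 286]] [[501.0, -23.0], [504.0, -35.0], [556.0, -37.0], [520.0, -22.0], [514.0, -28.0]]
```

The die lies flat, spanning about x 417–474 and y −114…−28. Rise, return to vertical above it and look with the wrist camera.

```bash
python3 - <<'E'
from h import *
plan([447,-71,120],tool([0,0,-1],[-1,0,0]),10)
E
```

```text
end err [ 0.24  0.32 -0.1 ] [-0.03 -0.02  0.01]
[[[0.0,1.1,0.5],[6.5,0.0,0.0]],[[0.0,1.1,0.3],[6.5,0.0,0.0]],[[0.0,1.2,0.2],[6.5,0.0,0.0]],[[0.0,1.2,0.1],[6.4,0.0,0.0]],[[0.0,1.1,-0.1],[6.5,0.0,0.0]],[[0.0,1.2,-0.2],[6.5,0.0,0.0]],[[0.0,1.1,-0.3],[6.5,0.0,0.0]],[[0.0,1.1,-0.5],[6.5,0.0,0.0]],[[0.0,1.1,-0.5],[6.5,0.0,0.0]],[[0.0,0.9,-0.7],[6.5,0.0,0.0]]]
```

Call:
drive_tool:
  deltas:
    - [[0,1.1,0.5],[6.5,0,0]]
    - [[0,1.1,0.3],[6.5,0,0]]
    - [[0,1.2,0.2],[6.5,0,0]]
    - [[0,1.2,0.1],[6.4,0,0]]
    - [[0,1.1,-0.1],[6.5,0,0]]
    - [[0,1.2,-0.2],[6.5,0,0]]
    - [[0,1.1,-0.3],[6.5,0,0]]
    - [[0,1.1,-0.5],[6.5,0,0]]
    - [[0,1.1,-0.5],[6.5,0,0]]
    - [[0,0.9,-0.7],[6.5,0,0]]
    - [[0,0,0],[0,0,0]]
    - [[0,0,0],[0,0,0]]
  claw: 8.0

```text
clock: 14.95
position: [444.2, -70.6, 119.9]
ee_rot: [0.707, -0.707, -0.001, 0.001]
contact_force: [0.6, -0.6, 0.1]
gripper_width: 79.9
grasp_force: 0.0
```

```bash
cat >> h.py <<'E'
def steel(c,P,half,lo=90,sat=25,z=12,amin=150,eps=3):
    img=c['img'].astype(int); u,v=np.array(proj(c,P)).astype(int); x0,y0=max(u-half,0),max(v-half,0)
    m=(img.max(2)-img.min(2)<sat)&(img.mean(2)>lo); sub=m[y0:v+half,x0:u+half].astype(np.uint8)
    n_,l,stt,ce=cv2.connectedComponentsWithStats(sub)
    for i in range(1,n_):
        if stt[i,4]>amin:
            cn,_=cv2.findContours((l==i).astype(np.uint8),0,1); k=max(cn,key=cv2.contourArea); q=cv2.approxPolyDP(k,eps,True).reshape(-1,2)+[x0,y0]
            (cx,cy),wh,an=cv2.minAreaRect(k); W=np.array([onz(c,*a,z)[:2] for a in q])
            print(stt[i].tolist(),q.tolist(),W.round(1).tolist())
E
python3 - <<'E'
from h import *
d=grab('wrist');print(d['st']['position'],d['st']['gripper_width'],d['st']['joints'],np.round(proj(d,[447,-71,12]),0))
import pickle; pickle.dump(d,open('w6.pkl','wb'))
steel(d,[447,-71,12],150)
u,v=np.array(proj(d,[447,-71,12])).astype(int)
print(d['img'][v-80:v+100:8,u-110:u+110:20].mean(2).astype(int))
E
```

```text
[444.19270192 -70.57766861 119.93041414] 79.9400125115527 [ 2.05264722e-01  1.66869926e-01 -5.15324075e-01 -6.42762391e-04
 -8.90647857e-01 -2.04810677e-01] [314. 221.]
[112, 94, 82, 112, 8685] [[275, 164], [279, 275], [352, 275], [356, 165]] [[475.4, -114.2], [475.2, -25.8], [416.5, -25.7], [415.9, -113.5]]
[[ 97  87  93  83  86  79  87  90  86  90  88]
 [ 99  87  93  85  87  79  87  90  89  89  88]
 [ 99  87  94  86  88  79  85  91  92  89  89]
 [100  88  93  88 112 119 118 121  94  90  89]
 [101  89  93  90 142 149 149 150  96  89  89]
 [101  90  94  92 145 150 149 150  96  90  90]
 [102  91  93  93 147 150 151 151  98  89  91]
 [103  91  95  94 148 142 142 151  98  89  91]
 [102  92  95  95 149 149 145 152  98  88  92]
 [101  92  93  97 153 150 146 152  98  88  92]
 [101  93  91  97 155 150 146 152  98  88  92]
 [100  94  91  98 158 150 148 153  97  87  92]
 [100  94  90  99 160 151 147 154  97  88  93]
 [ 98  94  91 100 163 152 147 154  96  87  94]
 [ 98  94  90 101 165 155 153 155  96  87  94]
 [ 97  94  91  99 167 156 153 155  97  86  95]
 [ 98  94  90 100 168 157 155 157  97  86  94]
 [ 97  94  90 100 109 101 105 108  97  86  96]
 [ 97  94  90 100  89  83  85  88  96  86  97]
 [ 97  93  90 100  88  83  85  87  96  86  97]
 [ 96  94  91 101  89  81  85  87  96  86  97]
 [ 89  94  90 100  89  83  85  87  96  85  97]
 [ 13  92  91 100  89  83  84  87  96  86  97]]
```

The die's top face centre is at (445.7, −70), aligned with the tool, and the brightness step in the middle confirms the panel is up. Descend to straddle its long edges.

Call:
drive_tool:
  deltas:
    - [[0,-0.15,3.0],[0,0,0]]
    - [[0,0,3.0],[0,0,0]]
    - [[0,0,3.0],[0,0,0]]
    - [[0,0,3.0],[0,0,0]]
    - [[0,0,2.0],[0,0,0]]
    - [[0,0,0.6],[0,0,0]]
    - [[0,0,0],[0,0,0]]
    - [[0,0,0],[0,0,0]]
  claw: 6.8

```text
clock: 15.8
position: [448.0, -70.3, -26.2]
ee_rot: [-0.707, 0.707, 0.0, -0.0]
contact_force: [0.3, 0.8, 0.3]
gripper_width: 68.3
grasp_force: 0.0
```

```bash
python3 - <<'E'
from h import *
s=grab('scene');T=s['st']['position'];print(T,s['st']['contact_force'])
# fingertip height: dark pixels along the column under the +x finger (nearest scene camera)
for dx in(34+6,34+10):
  for h in range(30,62,2):
    u,v=proj(s,T+[dx,0,h]); print(h,s['img'][int(round(v)),int(round(u))].tolist(),end=' ')
  print()
E
```

```text
[448.01824468 -70.2804176  -26.23032893] [0.30046641 0.78297063 0.32759837]
30 [165, 124, 92] 32 [159, 120, 90] 34 [156, 119, 88] 36 [148, 114, 88] 38 [124, 99, 79] 40 [124, 99, 79] 42 [92, 76, 65] 44 [70, 60, 55] 46 [70, 60, 55] 48 [67, 57, 52] 50 [67, 57, 52] 52 [67, 58, 52] 54 [67, 57, 52] 56 [66, 56, 50] 58 [66, 56, 50] 60 [65, 56, 50] 
30 [174, 132, 97] 32 [174, 132, 97] 34 [165, 124, 92] 36 [159, 120, 90] 38 [159, 120, 90] 40 [153, 117, 88] 42 [135, 105, 82] 44 [135, 105, 82] 46 [103, 83, 70] 48 [70, 60, 55] 50 [70, 60, 55] 52 [67, 57, 52] 54 [67, 58, 52] 56 [67, 58, 52] 58 [67, 58, 52] 60 [67, 57, 52]
```

Call:
drive_tool:
  deltas:
    - [[0,0.2,0.3],[0,0,0]]
    - [[0,0,0.3],[0,0,0]]
    - [[0,0,0.3],[0,0,0]]
    - [[0,0,0.2],[0,0,0]]
    - [[0,0,0],[0,0,0]]

```text
clock: 16.35
position: [444.8, -70.4, -37.8]
ee_rot: [-0.707, 0.707, 0.001, -0.001]
contact_force: [0.5, 0.6, 0.5]
gripper_width: 67.9
grasp_force: 0.0
```

Call:
drive_tool:
  deltas:
    - [[0,0,0.2],[0,0,0]]
    - [[0,0,0],[0,0,0]]

```text
clock: 16.55
position: [444.8, -70.4, -39.7]
ee_rot: [-0.707, 0.707, 0.001, -0.001]
contact_force: [0.5, -0.7, -0.1]
gripper_width: 68.1
grasp_force: 0.0
```

Call:
drive_tool:
  deltas:
    - [[0,0,0.2],[0,0,0]]
    - [[0,0,0],[0,0,0]]

```text
clock: 16.75
position: [445.3, -70.3, -41.1]
ee_rot: [0.707, -0.707, -0.0, 0.0]
contact_force: [-1.2, 0.4, 5.1]
gripper_width: 67.8
grasp_force: 2.7
```

Bench contact at TCP z ≈ −40.5. Raise 4 mm and close.

Call:
drive_tool:
  deltas:
    - [[0,0,-0.4],[0,0,0]]
    - [[0,0,0],[0,0,0]]

```text
clock: 16.95
position: [445.3, -70.3, -37.2]
ee_rot: [-0.707, 0.707, 0.0, -0.0]
contact_force: [-0.3, -1.6, -0.4]
gripper_width: 67.8
grasp_force: 0.0
```

Call:
drive_tool:
  deltas:
    - [[0,0,0],[0,0,0]]
    - [[0,0,0],[0,0,0]]
    - [[0,0,0],[0,0,0]]
    - [[0,0,0],[0,0,0]]
    - [[0,0,0],[0,0,0]]
  claw: 5.0

```text
clock: 17.45
position: [445.4, -70.3, -36.9]
ee_rot: [0.707, -0.707, -0.0, 0.0]
contact_force: [-0.6, 1.3, 7.5]
gripper_width: 58.4
grasp_force: 64.3
```

Call:
drive_tool:
  deltas:
    - [[0,0,-1.0],[0,0,0]]
    - [[0,0,-2.0],[0,0,0]]
    - [[0,0,-3.0],[0,0,0]]
    - [[0,0,-4.0],[0,0,0]]
    - [[0,0,-4.0],[0,0,0]]
    - [[0,0,-3.0],[0,0,0]]
    - [[0,0,0],[0,0,0]]
    - [[0,0,0],[0,0,0]]

```text
clock: 18.25
position: [443.9, -70.2, 131.8]
ee_rot: [-0.707, 0.708, 0.002, -0.001]
contact_force: [-1.4, -1.2, -5.4]
gripper_width: 58.7
grasp_force: 67.1
```

The die is held across its long edges. Now turn 85° and place the wrist camera above the bed to measure it.

```bash
python3 - <<'E'
from h import *
a=np.radians(95)
plan([600,-260,200],tool([0,0,-1],[np.cos(a),np.sin(a),0]),11)
E
```

```text
end err [0.17 0.18 0.43] [-0.    0.01  0.02]
[[[1.7,-1.4,-0.6],[0.0,0.0,7.7]],[[1.5,-1.7,-0.7],[0.0,0.0,7.7]],[[1.3,-1.8,-0.6],[0.0,0.0,7.8]],[[1.1,-2.0,-0.6],[0.1,0.0,7.7]],[[0.7,-2.1,-0.6],[0.0,0.0,7.7]],[[0.5,-2.2,-0.6],[0.0,-0.1,7.7]],[[0.1,-2.2,-0.7],[0.0,0.0,7.7]],[[-0.1,-2.2,-0.6],[0.0,0.0,7.8]],[[-0.4,-2.2,-0.6],[0.1,0.0,7.7]],[[-0.8,-2.1,-0.6],[0.0,0.0,7.7]],[[-1.0,-2.0,-0.7],[0.0,0.0,7.7]]]
```

Call:
drive_tool:
  deltas:
    - [[1.7,-1.4,-0.6],[0,0,7.7]]
    - [[1.5,-1.7,-0.7],[0,0,7.7]]
    - [[1.3,-1.8,-0.6],[0,0,7.8]]
    - [[1.1,-2.0,-0.6],[0,0,7.7]]
    - [[0.7,-2.1,-0.6],[0,0,7.7]]
    - [[0.5,-2.2,-0.6],[0,0,7.7]]
    - [[0.1,-2.2,-0.7],[0,0,7.7]]
    - [[-0.1,-2.2,-0.6],[0,0,7.8]]
    - [[-0.4,-2.2,-0.6],[0,0,7.7]]
    - [[-0.8,-2.1,-0.6],[0,0,7.7]]
    - [[-1.0,-2.0,-0.7],[0,0,7.7]]
    - [[0,0,0],[0,0,0]]

```text
clock: 19.45
position: [602.1, -261.3, 197.3]
ee_rot: [-0.043, 0.999, 0.001, -0.003]
contact_force: [-0.1, 1.1, -5.7]
gripper_width: 58.1
grasp_force: 67.1
```

Call:
drive_tool:
  deltas:
    - [[0,0,0],[0,0,0]]
    - [[0,0,0],[0,0,0]]

```text
clock: 19.65
position: [600.3, -258.9, 198.5]
ee_rot: [-0.045, 0.999, 0.001, -0.003]
contact_force: [-0.3, 0.8, -3.8]
gripper_width: 58.2
grasp_force: 67.1
```

```bash
python3 - <<'E'
from h import *
import pickle
d=grab('wrist'); pickle.dump(d,open('w7.pkl','wb'));print(d['st']['position'])
im=cv2.resize(d['img'],(800,600))[...,::-1]; cv2.imwrite('pics/w7.png',im)
for P in([470,-266,85],[565,-258,127],[470,-249,85]): print(np.round(proj(d,P)))
E
```

```text
[ 600.29886268 -258.88775267  198.54321262]
[323.  36.]
[322. 186.]
[348.  39.]
```

View pics/w7.png

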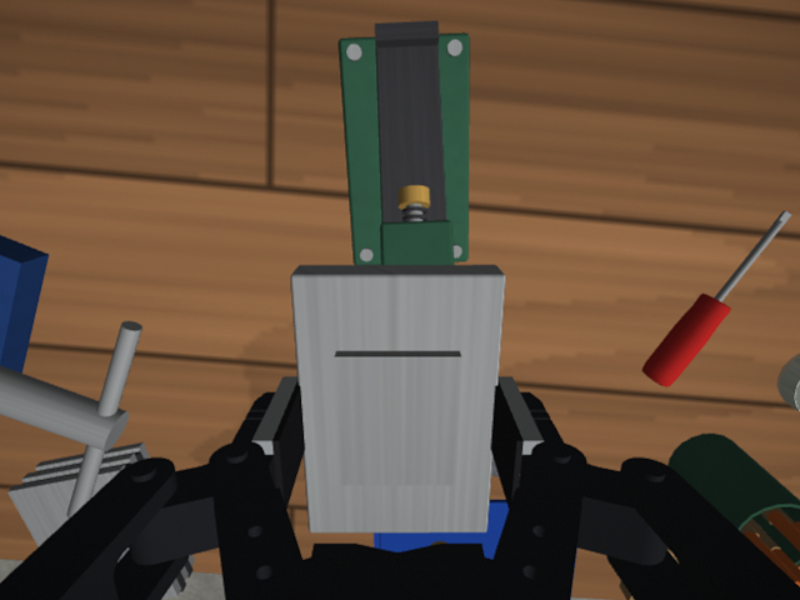

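The bed is clear. In 800×600 pixels: the lip at (407,35), the lip's inner foot near v≈46, rail edges u≈376→382 on the left and 438→446 on the right, the gold plunger face at (414,187), and the housing foot at v≈222. The die hangs panel-up, centred in the fingers with its near end at v≈270. Next, extract the edges numerically and cast rays onto the sloped plane.

```bash
cat > bed.py <<'E'
from h import *
import pickle
d=pickle.load(open('w7.pkl','rb')); im=cv2.GaussianBlur(d['img'],(3,3),0).astype(int)
sat=im.max(2)-im.min(2)
L,Rr=[],[]
for v in range(42,172,3):
    row=(sat[v]<22)&(im[v].mean(1)<110); c=[u for u in range(285,375) if row[u]]
    if len(c)>35 and (v<145 or v>172): L.append((min(c)-.5,v)); Rr.append((max(c)+.5,v))
L,Rr=np.array(L),np.array(Rr)
fl,fr=[np.polyfit(A[:,1],A[:,0],1) for A in(L,Rr)]
print(len(L),np.polyval(fl,[45,150]),np.polyval(fr,[45,150]),np.std(L[:,0]-np.polyval(fl,L[:,1])),np.std(Rr[:,0]-np.polyval(fr,Rr[:,1])))
col=[tuple(im[v,315:335].mean((0,1))[None].round(0)) +(v,) for v in range(14,44)]
print('col mean',[(v,int(im[v,312:340].mean())) for v in range(14,46)])
print('u=330 green-ness',[(v,int((im[v,340:352,1]-im[v,340:352,0]).mean())) for v in range(165,186)])
gold=(im[...,0]>140)&(im[...,2]<90)&(im[...,1]>90); gold[:130]=0;gold[180:]=0;gold[:,:300]=0;gold[:,360:]=0
ys,xs=np.nonzero(gold);print('gold',xs.min(),xs.max(),ys.min(),ys.max(),xs.mean())
E
python3 bed.py
```

```text
35 [296.23837535 306.24817927] [352.84453782 354.40336134] 3.344686946832089 2.3952584213737897
col mean [(14, 75), (15, 76), (16, 74), (17, 65), (18, 54), (19, 49), (20, 48), (21, 49), (22, 50), (23, 51), (24, 51), (25, 50), (26, 49), (27, 49), (28, 49), (29, 49), (30, 48), (31, 44), (32, 40), (33, 38), (34, 38), (35, 38), (36, 41), (37, 46), (38, 50), (39, 51), (40, 51), (41, 51), (42, 51), (43, 51), (44, 51), (45, 51)]
u=330 green-ness [(165, -7), (166, -3), (167, 0), (168, 0), (169, 0), (170, 0), (171, 0), (172, 0), (173, 0), (174, 0), (175, 1), (176, 9), (177, 20), (178, 30), (179, 34), (180, 35), (181, 35), (182, 35), (183, 34), (184, 34), (185, 34)]
gold 328 342 149 162 335.3888888888889
```

```bash
cat > bed.py <<'E'
from h import *
import pickle
d=pickle.load(open('w7.pkl','rb')); im=d['img'].astype(float)
g=im[...,1]-im[...,0]; L,Rr=[],[]
def cross(r,u,s):
    for k in range(60):
        a,b=r[u+s*k],r[u+s*(k+1)]
        if b>17: return u+s*(k+(17-a)/(b-a))
for v in range(44,146,3):
    c=int(325+6*(v-45)/125); a,b=cross(g[v],c,-1),cross(g[v],c,1)
    if a and b: L.append((a,v)); Rr.append((b,v))
L,Rr=np.array(L),np.array(Rr)
fl,fr=[np.polyfit(A[:,1],A[:,0],1) for A in(L,Rr)]
print(len(L),np.std(L[:,0]-np.polyval(fl,L[:,1])),np.std(Rr[:,0]-np.polyval(fr,Rr[:,1])),np.polyval(fl,[36,177]),np.polyval(fr,[36,177]))
S=.42; O=np.array([470.,-262,85]); yaw=.08
def hit(u,v,O,yaw,off=0):
    n=np.array([-np.sin(S)*np.cos(yaw),-np.sin(S)*np.sin(yaw),np.cos(S)]); e,r=ray(d,u,v); return e+r*(((O+n*off-e)@n)/(r@n))
mid=lambda v:(np.polyval(fl,v)+np.polyval(fr,v))/2
for i in range(8):
    a=hit(mid(36.5),36.5,O,yaw); b=hit(mid(140),140,O,yaw); O=np.array([a[0],a[1],85]); yaw=np.arctan2(b[1]-a[1],b[0]-a[0])
ex=np.array([np.cos(S)*np.cos(yaw),np.cos(S)*np.sin(yaw),np.sin(S)]);ey=np.array([-np.sin(yaw),np.cos(yaw),0]);ez=np.cross(ex,ey)
print('O',O,'yaw deg',np.degrees(yaw))
f=lambda P:np.round([(P-O)@ex,(P-O)@ey,(P-O)@ez],1)
for v in(45,140): print('edges',f(hit(np.polyval(fl,v),v,O,yaw)),f(hit(np.polyval(fr,v),v,O,yaw)))
print('housing foot',f(hit(330,177,O,yaw)),'plunger face top',f(hit(331,149.,O,yaw,17)),'lip top inner',f(hit(325,31,O,yaw,6)),'lip outer',f(hit(325,17,O,yaw,6)))
np.savez('bed.npz',O=O,ex=ex,ey=ey,ez=ez)
t=grab('top'); rest=O+60*np.array([np.cos(yaw),np.sin(yaw),0]); print('rest',rest)
for sx in(-80,80):
    for sy in(-45,45): print(np.round(proj(d,[rest[0]+sx*np.cos(yaw)-sy*np.sin(yaw),rest[1]+sx*np.sin(yaw)+sy*np.cos(yaw),12])),np.round(proj(t,[rest[0]+sx*np.cos(yaw)-sy*np.sin(yaw),rest[1]+sx*np.sin(yaw)+sy*np.cos(yaw),12])))
E
python3 bed.py
```

```text
34 0.06355771281834156 0.07845040062506843 [300.34576835 305.158496  ] [349.9020638  356.84704244]
O [ 470.11337841 -264.38326489   85.        ] yaw deg 7.397873513976248
edges [  5.4 -16.8   0. ] [ 6.9 16.8 -0. ]
edges [ 72.2 -16.9   0. ] [73.6 16.8  0. ]
housing foot [97.8 -0.7  0. ] plunger face top [85.   0.2 17. ] lip top inner [ 0.1 -0.1  6. ] lip outer [-9.8  0.3  6. ]
rest [ 529.61393492 -256.65773741   85.        ]
[269.  29.] [467. 270.]
[376.  25.] [430. 276.]
[282. 213.] [453. 206.]
[375. 209.] [418. 212.]
```

The checks agree: rail width 33.7 mm, plunger face at 85, lip 0…−9.8, and the base corners match. Now measure the die in the tool frame from the same picture and plan the staging pose.

```bash
cat > st.py <<'E'
from h import *
B=np.load('bed.npz');O,ex,ey,ez=[B[k] for k in('O','ex','ey','ez')]
RB=tool(-ez,ey)
def tcp(x,y,z,die=(0,0,-36.9)):  # TCP so that die bottom-centre is at bed (x,y,z)
    return O+ex*x+ey*y+ez*z-RB.apply(die)
E
python3 - <<'E'
from st import *
import pickle
d=pickle.load(open('w7.pkl','rb')); M=np.array(d['mount']); im=d['img'].astype(float)
def tl(u,v,z):
    r=M[:3,:3]@np.array([(u-d['cx'])/d['fx'],(v-d['cy'])/d['fy'],1]); return M[:3,3]+r*(z-M[2,3])/r[2]
m=(im.max(2)-im.min(2)<25)&(im.mean(2)>120)
for v in(222,235,250,270,290,400,415,423):
    us=[u for u in range(225,420) if m[v,u]]; print(v,us[0],us[-1],tl(us[0],v,-48.9)[:2].round(1),tl(us[-1],v,-48.9)[:2].round(1))
for u in(260,300,340,370):
    vs=[v for v in range(205,440) if m[v,u]]; print('ends',u,vs[0],vs[-1],tl(u,vs[0],-48.9)[0].round(1),tl(u,vs[-1],-48.9)[0].round(1))
st=arm.read_state();print('now bed coords of TCP',[(st['position']-O)@k for k in(ex,ey,ez)])
E
```

```text
222 234 403 [ 44.5 -27.9] [44.5 30.4]
235 235 402 [ 39.8 -27.9] [39.8 30.4]
250 236 401 [ 34.2 -27.9] [34.2 30.4]
270 237 400 [ 26.5 -28.1] [26.6 30.6]
290 239 398 [ 18.6 -27.9] [18.6 30.4]
400 247 390 [-30.7 -27.8] [-30.6  30.4]
415 248 389 [-38.2 -27.8] [-38.2  30.4]
423 248 388 [-42.4 -28.1] [-42.3  30.2]
ends 260 221 425 44.8 -43.4
ends 300 221 425 44.8 -43.4
ends 340 221 425 44.8 -43.4
ends 370 221 425 44.8 -43.4
now bed coords of TCP [np.float64(165.9537652520359), np.float64(-11.448598505185114), np.float64(51.830261634339784)]
```

```bash
python3 - <<'E'
from st import *
D=(.7,1.3,-36.9)
p,q=plan(tcp(34,0,80,D),RB,8); p,q=plan(tcp(34,0,30,D),RB,4,p0=p,R0=q)
print(tcp(34,0,30,D),RB.as_quat())
E
```

```text
end err [-0.25 -0.5   0.07] [ 0.    0.   -0.04]
[[[1.5,0.1,0.8],[-0.1,-3.0,-0.3]],[[1.4,0.0,0.7],[0.0,-3.1,-0.3]],[[1.6,0.1,0.6],[0.0,-3.0,-0.2]],[[1.5,0.1,0.5],[-0.1,-3.0,-0.3]],[[1.6,0.1,0.5],[-0.1,-3.1,-0.3]],[[1.6,0.1,0.3],[0.0,-3.0,-0.3]],[[1.6,0.1,0.3],[0.0,-3.1,-0.3]],[[1.7,0.1,0.2],[-0.1,-3.0,-0.2]]]
end err [0.04 0.04 0.01] [ 0.    0.   -0.04]
[[[-0.01,0.01,1.25],[0.0,0.0,0.0]],[[0.0,0.01,1.26],[0.0,0.0,0.0]],[[-0.01,0.01,1.25],[0.0,0.0,0.0]],[[-0.01,0.02,1.26],[0.0,0.0,0.0]]]
[ 504.49133705 -261.23055716   92.84897403] [-0.06309648  0.9759935   0.01344854  0.20802564]
```

Call:
drive_tool:
  deltas:
    - [[1.5,0.1,0.8],[-0.1,-3.0,-0.3]]
    - [[1.4,0,0.7],[0,-3.1,-0.3]]
    - [[1.6,0.1,0.6],[0,-3.0,-0.2]]
    - [[1.5,0.1,0.5],[-0.1,-3.0,-0.3]]
    - [[1.6,0.1,0.5],[-0.1,-3.1,-0.3]]
    - [[1.6,0.1,0.3],[0,-3.0,-0.3]]
    - [[1.6,0.1,0.3],[0,-3.1,-0.3]]
    - [[1.7,0.1,0.2],[-0.1,-3.0,-0.2]]
    - [[0,0,0],[0,0,0]]
    - [[0,0,0],[0,0,0]]
    - [[0,0,0],[0,0,0]]

```text
clock: 20.85
position: [485.8, -265.1, 140.3]
ee_rot: [-0.063, 0.976, 0.013, 0.21]
contact_force: [-0.7, 0.6, -4.4]
gripper_width: 58.1
grasp_force: 67.1
```

```bash
cat >> st.py <<'E'
D=(.7,1.3,-36.9)
def where():
    st=arm.read_state(); Rt=R.from_quat(st['ee_rot']); P=st['position']+Rt.apply(D)-O
    print('die in bed',np.round([P@ex,P@ey,P@ez],2),'rot err deg',np.degrees((RB.inv()*Rt).as_rotvec()).round(2),'F bed',np.round([st['contact_force']@k for k in(ex,ey,ez)],1),'g',st['grasp_force'],st['clock'])
E
python3 -c "
from st import *
where()
plan(tcp(34,0,30,D),RB,5)"
```

```text
die in bed [35.81 -1.34 81.08] rot err deg [ 0.11 -0.18 -0.03] F bed [-2.4  0.6 -3.7] g 67.11896538734436 20.85
end err [ 0.05 -0.47  0.08] [-0.01 -0.02  0.03]
[[[0.0,0.0,1.0],[0.0,0.0,0.0]],[[0.1,0.1,1.0],[0.0,0.1,0.0]],[[0.0,0.0,1.1],[-0.1,0.0,0.0]],[[0.1,0.0,1.0],[0.0,0.0,0.0]],[[0.0,0.0,1.0],[0.0,0.1,0.0]]]
```

Call:
drive_tool:
  deltas:
    - [[0.1,0.05,1.0],[0,0,0]]
    - [[0.1,0.05,1.0],[0,0.1,0]]
    - [[0,0,1.1],[-0.1,0,0]]
    - [[0,0,1.0],[0,0.1,0]]
    - [[0,0,1.0],[0,0,0]]
    - [[0,0,0],[0,0,0]]
    - [[0,0,0],[0,0,0]]
    - [[0,0,0],[0,0,0]]

```text
clock: 21.65
position: [504.1, -261.9, 92.5]
ee_rot: [-0.063, 0.976, 0.013, 0.208]
contact_force: [0.3, 0.8, -5.1]
gripper_width: 58.5
grasp_force: 67.0
```

```bash
python3 -c "
from st import *
where()
s=grab('scene'); t=grab('top')
for c in (s,t): print([np.round(proj(c,O+ex*x+ey*y+ez*z)).astype(int).tolist() for x,y,z in((-10,0,6),(104,17,26),(84,0,17))]); steel(c,O+ex*45+ez*35,45,lo=95,amin=60)
"
```

```text
die in bed [33.41 -0.6  29.92] rot err deg [0.01 0.02 0.05] F bed [-1.7  0.8 -4.8] g 67.04540133476257 21.65
[[154, 282], [172, 287], [161, 292]]
[16, 20, 51, 46, 1116] [[166, 251], [164, 260], [134, 271], [124, 266], [129, 281], [139, 291], [164, 283], [167, 289], [159, 288], [162, 290], [153, 296], [170, 289], [165, 282], [174, 273]] [[298.5, -230.5], [325.4, -240.1], [330.8, -304.0], [305.8, -321.2], [356.0, -317.7], [393.6, -303.3], [393.9, -253.3], [413.3, -251.0], [403.3, -265.2], [411.5, -260.7], [419.8, -280.1], [416.0, -245.5], [392.0, -250.9], [374.4, -228.7]]
[66, 26, 24, 9, 134] [[197, 257], [174, 260], [179, 265], [196, 262]] [[348.0, -173.1], [335.0, -220.5], [355.2, -214.0], [362.4, -178.8]]
[[458, 267], [450, 221], [457, 228]]
[0, 13, 84, 77, 3781] [[446, 215], [436, 240], [416, 259], [427, 269], [426, 291], [479, 291], [478, 250], [482, 250], [487, 282], [497, 268], [499, 253]] [[592.6, -271.0], [531.4, -242.1], [486.6, -190.5], [461.7, -215.4], [409.4, -209.4], [405.8, -335.8], [504.1, -342.0], [503.9, -351.7], [426.6, -356.8], [459.3, -383.9], [495.4, -392.2]]
[76, 71, 14, 19, 127] [[505, 273], [492, 291], [505, 291]] [[446.8, -402.0], [404.9, -366.8], [404.0, -397.9]]
```

Call:
drive_tool:
  deltas:
    - [[0,0.05,0.6],[0,0,0]]
    - [[0,0,0.6],[0,0,0]]
    - [[0,0,0.4],[0,0,0]]
    - [[0,0,0.3],[0,0,0]]
    - [[0,0,0],[0,0,0]]
    - [[0,0,0],[0,0,0]]

```text
clock: 22.35
position: [511.4, -260.2, 74.6]
ee_rot: [-0.063, 0.976, 0.014, 0.207]
contact_force: [0.7, -0.3, -5.2]
gripper_width: 58.1
grasp_force: 67.1
```

```bash
python3 -c "
from st import *
where()"
```

```text
die in bed [33.04  0.12 10.5 ] rot err deg [-0.02  0.07  0.05] F bed [-1.5 -0.4 -5. ] g 67.11012840270996 22.35
```

Call:
drive_tool:
  deltas:
    - [[-0.2,0,0],[0,0,0]]
    - [[-0.2,0,0],[0,0,0]]
    - [[-0.2,0,0],[0,0,0]]
    - [[0,0,0],[0,0,0]]
    - [[0,0,0],[0,0,0]]

```text
clock: 22.85
position: [516.7, -259.4, 77.2]
ee_rot: [-0.063, 0.976, 0.014, 0.207]
contact_force: [-0.6, 0.1, -4.2]
gripper_width: 58.6
grasp_force: 67.1
```

```bash
python3 -c "
from st import *
where()"
```

```text
die in bed [38.92  0.2  10.65] rot err deg [-0.03  0.07  0.06] F bed [-2.2  0.1 -3.6] g 67.13538765907288 22.85
```

Call:
drive_tool:
  deltas:
    - [[-0.2,0,0],[0,0,0]]
    - [[-0.1,0,0],[0,0,0]]
    - [[-0.1,0,0],[0,0,0]]
    - [[0,0,0],[0,0,0]]

```text
clock: 23.25
position: [517.2, -259.1, 77.2]
ee_rot: [-0.062, 0.977, 0.015, 0.205]
contact_force: [-7.3, -4.2, -4.3]
gripper_width: 57.8
grasp_force: 67.5
```

```bash
python3 -c "
from st import *
where()"
```

```text
die in bed [39.66  0.39 10.49] rot err deg [-0.12  0.38  0.16] F bed [-8.8 -3.2 -0.8] g 67.49443531036377 23.25
```

Call:
drive_tool:
  deltas:
    - [[-0.2,0,0],[0,0,0]]
    - [[-0.1,0,0],[0,0,0]]
    - [[0,0,0],[0,0,0]]
    - [[0,0,0],[0,0,0]]

```text
clock: 23.65
position: [519.1, -258.7, 78.0]
ee_rot: [-0.062, 0.977, 0.015, 0.204]
contact_force: [-9.3, -4.9, -5.0]
gripper_width: 58.3
grasp_force: 67.5
```

```bash
python3 -c "
from st import *
where()"
```

```text
die in bed [41.74  0.54 10.38] rot err deg [-0.16  0.46  0.19] F bed [-11.1  -3.7  -0.6] g 67.53895282745361 23.65
```

Call:
drive_tool:
  deltas:
    - [[-0.2,0,0],[0,0,0]]
    - [[-0.2,0,0],[0,0,0]]
    - [[-0.1,0,0],[0,0,0]]
    - [[0,0,0],[0,0,0]]
    - [[0,0,0],[0,0,0]]

```text
clock: 24.15
position: [522.5, -258.0, 79.4]
ee_rot: [-0.062, 0.977, 0.015, 0.203]
contact_force: [-10.7, -6.8, -4.6]
gripper_width: 58.0
grasp_force: 67.6
```

```bash
python3 -c "
from st import *
where()"
```

```text
die in bed [45.56  0.71 10.26] rot err deg [-0.2   0.58  0.22] F bed [-12.4  -5.3   0.5] g 67.64426708221436 24.15
```

Call:
drive_tool:
  deltas:
    - [[-0.2,-0.05,0],[0,0,0]]
    - [[0,0,0],[0,0,0]]
    - [[0,0,0],[0,0,0]]

```text
clock: 24.45
position: [523.7, -257.9, 79.9]
ee_rot: [-0.062, 0.977, 0.016, 0.202]
contact_force: [-13.2, -5.0, -4.6]
gripper_width: 58.1
grasp_force: 67.8
```

```bash
python3 -c "
from st import *
where()"
```

```text
die in bed [46.94  0.69 10.2 ] rot err deg [-0.26  0.65  0.22] F bed [-14.4  -3.3   1.4] g 67.763432264328 24.45
```

Call:
drive_tool:
  deltas:
    - [[0,0,0.2],[0,0,0]]
    - [[0,0,0.2],[0,0,0]]
    - [[0,0,0.2],[0,0,0]]
    - [[0,0,0],[0,0,0]]
    - [[0,0,0],[0,0,0]]

```text
clock: 24.95
position: [525.7, -256.9, 74.1]
ee_rot: [-0.062, 0.977, 0.016, 0.202]
contact_force: [-13.1, -1.4, -3.6]
gripper_width: 58.2
grasp_force: 67.8
```

```bash
python3 -c "
from st import *
where()"
```

```text
die in bed [46.51  1.38  4.05] rot err deg [-0.34  0.71  0.22] F bed [-13.5   0.3   2.1] g 67.82509803771973 24.95
```

Call:
drive_tool:
  deltas:
    - [[0,-0.1,0.1],[0,0,0]]
    - [[0,0,0.1],[0,0,0]]
    - [[0,0,0.1],[0,0,0]]
    - [[0,0,0],[0,0,0]]

```text
clock: 25.35
position: [526.8, -257.2, 71.2]
ee_rot: [-0.062, 0.977, 0.017, 0.201]
contact_force: [-12.1, -1.0, -3.4]
gripper_width: 57.6
grasp_force: 67.9
```

```bash
python3 -c "
from st import *
where()"
```

```text
die in bed [46.34  0.85  1.  ] rot err deg [-0.39  0.74  0.2 ] F bed [-12.5   0.6   1.8] g 67.85551428794861 25.35
```

Call:
drive_tool:
  deltas:
    - [[0,-0.05,0.1],[0,0,0]]
    - [[0,0,0.1],[0,0,0]]
    - [[0,0,0],[0,0,0]]

```text
clock: 25.65
position: [527.2, -257.4, 70.4]
ee_rot: [-0.062, 0.977, 0.017, 0.201]
contact_force: [-17.4, 0.8, 4.9]
gripper_width: 57.9
grasp_force: 68.8
```

```bash
python3 -c "
from st import *
where()"
```

```text
die in bed [46.33  0.65  0.14] rot err deg [-0.42  0.74  0.19] F bed [-13.7   3.   11.5] g 68.7605631351471 25.65
```

Bed contact felt at z≈0. Level the pitch and slide down to the lip while pressing lightly.

Call:
drive_tool:
  deltas:
    - [[0,-0.05,0.05],[0.4,-0.7,-0.2]]
    - [[0.2,0,0],[0,0,0]]
    - [[0.2,0,0],[0,0,0]]
    - [[0,0,0],[0,0,0]]
    - [[0,0,0],[0,0,0]]

```text
clock: 26.15
position: [527.3, -258.1, 70.4]
ee_rot: [-0.064, 0.975, 0.013, 0.211]
contact_force: [-11.9, 4.5, 7.2]
gripper_width: 58.4
grasp_force: 68.8
```

```bash
python3 -c "
from st import *
where()"
```

```text
die in bed [45.63  0.22  0.07] rot err deg [ 0.07 -0.31 -0.13] F bed [-7.3  6.  11.1] g 68.76491189002991 26.15
```

Call:
drive_tool:
  deltas:
    - [[0.2,0,0],[0,0,0]]
    - [[0.2,0,0],[0,0,0]]
    - [[0,0,0],[0,0,0]]

```text
clock: 26.45
position: [526.9, -258.4, 70.2]
ee_rot: [-0.064, 0.975, 0.012, 0.213]
contact_force: [-5.3, 8.7, 6.2]
gripper_width: 58.0
grasp_force: 68.4
```

```bash
python3 -c "
from st import *
where()"
```

```text
die in bed [4.496e+01 2.000e-02 9.000e-02] rot err deg [ 0.16 -0.62 -0.17] F bed [-1.2  9.3  7.3] g 68.36152911186218 26.45
```

Call:
drive_tool:
  deltas:
    - [[0.2,0,0],[0,0.3,0]]
    - [[0.2,0,0],[0,0.3,0]]
    - [[0,0,0.05],[0,0,0]]
    - [[0,0,0],[0,0,0]]

```text
clock: 26.85
position: [526.6, -258.6, 70.1]
ee_rot: [-0.064, 0.975, 0.011, 0.211]
contact_force: [-1.5, 13.1, 9.2]
gripper_width: 58.2
grasp_force: 68.5
```

```bash
python3 -c "
from st import *
where()"
```

```text
die in bed [ 4.48e+01 -4.00e-02  1.30e-01] rot err deg [ 0.25 -0.34 -0.2 ] F bed [ 4.  13.1  8.3] g 68.5008180141449 26.85
```

At x≈44.8 it stops moving while the force rises, so it's home against the lip. Relax the side load before releasing.

Call:
drive_tool:
  deltas:
    - [[-0.2,0.2,0],[0,0,0]]
    - [[0,0.1,0],[0,0,0.2]]
    - [[0,0,0],[0,0,0]]

```text
clock: 27.15
position: [526.6, -258.5, 70.1]
ee_rot: [-0.063, 0.976, 0.009, 0.21]
contact_force: [-4.5, 0.7, 6.6]
gripper_width: 58.1
grasp_force: 68.4
```

```bash
python3 -c "
from st import *
where();print(arm.read_state()['wrist_torque'])"
```

```text
die in bed [44.91  0.15  0.12] rot err deg [ 0.49 -0.23 -0.1 ] F bed [-1.2  1.2  7.8] g 68.41189384460449 27.15
[0.17923065 1.38944877 0.51977173]
```

Call:
drive_tool:
  deltas:
    - [[0,0,0],[-0.4,0,0]]
    - [[0,0,0],[0,0,0]]

```text
clock: 27.35
position: [526.6, -258.3, 70.0]
ee_rot: [-0.064, 0.976, 0.013, 0.21]
contact_force: [-5.1, 2.7, 7.0]
gripper_width: 58.1
grasp_force: 68.5
```

Call:
drive_tool:
  deltas:
    - [[0,0,0],[0,0,0]]
    - [[0,0,0],[0,0,0]]
    - [[0,0,0],[0,0,0]]
    - [[0,0,0],[0,0,0]]
  claw: 7.0

```text
clock: 27.75
position: [525.8, -258.1, 68.0]
ee_rot: [-0.063, 0.976, 0.014, 0.209]
contact_force: [-0.2, -0.3, -0.9]
gripper_width: 69.9
grasp_force: 0.0
```

```bash
python3 -c "
from st import *
where();print(arm.read_state()['gripper_width'])
d=grab('wrist');img=d['img']
M=np.array(d['mount'])
def tp(P): 
    q=np.linalg.inv(M)@np.append(P,1); return np.round([d['fx']*q[0]/q[2]+d['cx'],d['fy']*q[1]/q[2]+d['cy']])
Rt=R.from_quat(d['st']['ee_rot']);T=d['st']['position']
print([proj(d,O+ex*x+ez*12+ey*y) for x,y in((0,-30),(0,30),(90,-30),(90,30))])
steel(d,O+ex*45+ez*12,140,lo=110,amin=1500)
"
```

```text
die in bed [43.44  0.38 -1.5 ] rot err deg [ 0.01 -0.08  0.06] F bed [-0.6 -0.2 -0.7] g 0.0 27.75
69.88287283314023
[(np.float64(229.53152892556972), np.float64(224.3066558230125)), (np.float64(405.2071976721415), np.float64(224.200713194245)), (np.float64(245.41775501887142), np.float64(432.54108094906974)), (np.float64(389.8706261278527), np.float64(432.5480453843627))]
[55, 28, 172, 207, 31785] [[403, 226], [232, 227], [248, 432], [388, 431]] [[530.2, -202.4], [544.8, -309.3], [870.4, -297.4], [845.8, -131.3]]
```

Released, and the plate's corners are within 1 mm of the expected seated position. Back off, close the fingers and press lightly on the panel to seat it.

Call:
drive_tool:
  deltas:
    - [[0,0,-1.0],[0,0,0]]
    - [[0,0,-2.0],[0,0,0]]
    - [[0,0,-2.0],[0,0,0]]
    - [[-0.15,0,-1.0],[0,0,0]]
    - [[0,0,0],[0,0,0]]

```text
clock: 28.3
position: [503.0, -261.4, 125.3]
ee_rot: [-0.063, 0.976, 0.013, 0.21]
contact_force: [-0.4, -0.1, -0.8]
gripper_width: 69.9
grasp_force: 0.0
```

Call:
drive_tool:
  deltas:
    - [[0,0,0],[0,0,0]]
    - [[0,0,0],[0,0,0]]
    - [[0,0,0],[0,0,0]]
    - [[0,0,0],[0,0,0]]
    - [[0,0,0],[0,0,0]]
    - [[0,0,0],[0,0,0]]
    - [[0,0,0.8],[0,0,0]]
    - [[0,0,0.8],[0,0,0]]
    - [[0,0,0.6],[0,0,0]]
    - [[0,0,0.4],[0,0,0]]
    - [[0,0,0.3],[0,0,0]]
    - [[0,0,0],[0,0,0]]
  claw: 0

```text
clock: 29.5
position: [514.1, -259.3, 96.0]
ee_rot: [-0.063, 0.976, 0.014, 0.208]
contact_force: [0.6, -0.8, -0.2]
gripper_width: 0.1
grasp_force: 0.0
```

```bash
python3 -c "
from st import *
where()"
```

```text
die in bed [44.19  0.69 28.93] rot err deg [-0.04  0.01  0.07] F bed [ 0.3 -0.9 -0.3] g 0.0 29.5
```

Call:
drive_tool:
  deltas:
    - [[0,0,0.3],[0,0,0]]
    - [[0,0,0.3],[0,0,0]]
    - [[0,0,0],[0,0,0]]

```text
clock: 29.8
position: [516.5, -259.0, 90.8]
ee_rot: [-0.063, 0.976, 0.014, 0.208]
contact_force: [-0.3, -0.9, -0.2]
gripper_width: 0.1
grasp_force: 0.0
```

Call:
drive_tool:
  deltas:
    - [[0,0,0.2],[0,0,0]]
    - [[0,0,0.2],[0,0,0]]
    - [[0,0,0],[0,0,0]]

```text
clock: 30.1
position: [518.2, -258.8, 87.4]
ee_rot: [-0.063, 0.976, 0.014, 0.208]
contact_force: [0.0, -0.3, 0.1]
gripper_width: -0.1
grasp_force: 0.0
```

Call:
drive_tool:
  deltas:
    - [[0,0,0.2],[0,0,0]]
    - [[0,0,0.2],[0,0,0]]
    - [[0,0,0],[0,0,0]]

```text
clock: 30.4
position: [518.6, -258.9, 87.0]
ee_rot: [-0.064, 0.976, 0.014, 0.209]
contact_force: [-13.9, 3.2, 21.8]
gripper_width: 0.1
grasp_force: 13.0
```

Pressed with about 26 N and it's firm. Retreat straight up the normal and check.

Call:
drive_tool:
  deltas:
    - [[0,0,-1.0],[0,0,0]]
    - [[0,0,-3.0],[0,0,0]]
    - [[0,0,-4.0],[0,0,0]]
    - [[0,0,-4.0],[0,0,0]]
    - [[-2.0,0,-2.0],[0,0,0]]
    - [[-3.0,0,-1.0],[0,0,0]]
    - [[-3.0,0,0],[0,0,0]]
    - [[0,0,0],[0,0,0]]
    - [[0,0,0],[0,0,0]]
    - [[0,0,0],[0,0,0]]

```text
clock: 31.4
position: [530.5, -257.0, 252.4]
ee_rot: [-0.062, 0.976, 0.014, 0.207]
contact_force: [-0.1, 0.0, -0.6]
gripper_width: 0.0
grasp_force: 0.0
```

```bash
python3 - <<'E'
from st import *
where(); d=grab('wrist'); im=d['img'].astype(int)
for nm,z in(('top plane',12),): print(nm,[np.round(proj(d,O+ex*x+ey*y+ez*z),1).tolist() for x,y in((0,-30),(0,30),(90,-30),(90,30))])
C=O+ex*45+ez*12; steel(d,C,150,lo=100,amin=1500,eps=4)
gold=(im[...,0]>130)&(im[...,2]<100)&(im[...,1]>80)&(im[...,0]-im[...,2]>70); u,v=np.array(proj(d,O+ex*92+ez*9)).astype(int)
s=gold[max(v-30,0):v+30,max(u-30,0):u+30]; ys,xs=np.nonzero(s); print('gold',len(xs),[proj(d,O+ex*x+ez*17) for x in(90,98)], (ys+max(v-30,0)).min() if len(ys) else None,(ys+max(v-30,0)).max() if len(ys) else None)
print([im[int(b),int(a)].tolist() for a,b in [proj(d,O+ex*x+ez*17) for x in (92,94,96,98,101,103)]])
def inv(u,v,off):
    e,r=ray(d,u,v); P=e+r*(((O+ez*off-e)@ez)/(r@ez))-O; return np.round([P@ex,P@ey],1)
m=((im.max(2)-im.min(2)<25)&(im.mean(2)>110)).astype(np.uint8); n,l,s,c=cv2.connectedComponentsWithStats(m); uu,vv=np.array(proj(d,O+ex*45+ez*16)).astype(int); k=l[vv,uu]; 
cn,_=cv2.findContours((l==k).astype(np.uint8),0,1); q=cv2.approxPolyDP(max(cn,key=cv2.contourArea),4,True).reshape(-1,2); print(k,[(a.tolist(),inv(*a,12).tolist()) for a in q])
E
```

```text
die in bed [123.13   0.79 164.94] rot err deg [-0.07  0.06  0.1 ] F bed [-0.3  0.  -0.5] g 0.0 31.4
top plane [[273.1, 46.3], [360.2, 46.1], [277.6, 177.0], [356.4, 176.9]]
[108, 47, 86, 131, 10682] [[358, 47], [274, 48], [278, 176], [355, 176]] [[484.5, -225.5], [494.8, -299.8], [629.1, -288.5], [618.0, -202.1]]
gold 630 [(np.float64(316.981438221731), np.float64(178.00364402061777)), (np.float64(317.0058630647887), np.float64(188.57866044841143))] 178 207
[[179, 143, 74], [178, 142, 73], [178, 142, 73], [179, 148, 91], [72, 72, 75], [118, 118, 120]]
3 [([274, 48], [1.1, -29.4]), ([278, 176], [89.2, -29.7]), ([355, 176], [89.3, 28.9]), ([359, 48], [1.2, 29.2])]
```

Seated plate: x ≈ 0–90, centred within about 0.3 mm, and the plunger head spans 90–98 mm, so about 6 mm pressed. The robot is clear, so I'll check that the bystanders haven't moved and hand it in.

```bash
python3 - <<'E'
from h import *
import pickle
a=pickle.load(open('d0.pkl','rb'))['scene']['img'];b=grab('scene')['img']
m=(cv2.GaussianBlur(cv2.absdiff(a,b),(5,5),0).max(2)>35).astype(np.uint8)
n,l,s,c=cv2.connectedComponentsWithStats(m); print([x.tolist() for x in s[1:] if x[4]>40])
print(arm.job_done())
E
```

```text
[[10, 0, 65, 25, 943], [95, 0, 24, 2, 43], [120, 0, 20, 6, 91], [206, 0, 31, 30, 746], [238, 0, 48, 133, 4195], [426, 0, 58, 60, 1725], [13, 22, 139, 195, 11724], [42, 22, 44, 7, 105], [214, 34, 22, 44, 658], [181, 69, 37, 68, 979], [212, 100, 22, 8, 79], [207, 105, 39, 40, 1156], [394, 222, 27, 47, 665], [139, 275, 44, 35, 683]]
the job is handed in; nothing more can be done
None
```

The job is handed in: the die is clamped on the sloped rest with the panel up, home against the lip, centred within about 0.3 mm and holding the plunger about 6 mm back; a before/after scene comparison showed no changes at the other blanks or bench items.

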